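# Re-set a sine bar to a steeper angle with a taller setting block

### The job

The sine bar on the granite plate stands too flat for the wedge that lies on it. Set the wedge and then the sine bar aside on the bench, clear of the plate; put the low setting block from under the raised roller back into the empty wooden nest and stand the tallest setting block on the plate in its place. Then put the sine bar back where it stood, now with its raised roller on the tall block and its other roller on the plate, and the wedge back on it as it lay, so that the wedge's top comes level; leave the middle-height block in its nest and do not disturb the loupe.

Things in the scene. Friction and masses are not known exactly. Their poses are not given: they have to be found in the camera images.
- granite_plate: Dark grey granite plate, 180 mm (its x, which points away from the robot) by 120 mm (its y), top face 30 mm above the bench. Fixed to the bench. Origin at the centre of its underside, on the bench; z up.
- sine_bar: Steel bar 126 mm long (x), 26 wide (y); two 20 mm rollers (30 long) at x = -50 and +50 mm. Bar z = 10 to 30 mm; 4 mm end stop at x = -65 rises to z = 38. Origin midway between the rollers on the plane touching both from below; x to the raised far end. Starts along the plate's x at its y = 0, near roller on the plate at plate x = -50, far one on the low block (tilt 8 deg). 0.45 kg; grip the sides
- wedge: Brown-grey metal wedge 60 mm long (x), 34 wide (y, parallel sides), 27 thick at x = 0 falling evenly to 8 at x = 60. Origin on the flat underside, middle of the thick end's edge; z normal to the underside. Starts on the bar's top face, axes as the bar's, origin at x = -55, y = 0, z = 30 mm of the bar: thick end 8 mm from the end stop. 0.28 kg
- low_block: The lowest plain steel setting block, 28 mm (x) by 46 mm (y), 14 mm high, a dark screw hole in its top. Origin at the centre of its underside, z up. Starts on the plate under the bar's raised roller, centre at x = 49, y = 0 mm of the plate, axes as the plate's, 10 mm showing on each side of the bar. 0.14 kg.
- middle_block: The middle-height plain steel setting block, 28 mm (x) by 46 mm (y), 21 mm high, a dark screw hole in its top. Origin at the centre of its underside, z up. Stands in one of the nests and stays there.
- tall_block: The tallest plain steel setting block, 28 mm (x) by 46 mm (y), 30 mm high, a dark screw hole in its top. Origin at the centre of its underside, z up. Starts in a nest. The bar tilts 17.5 deg (sine = 30/100) with its far roller on it. 0.30 kg.
- nest_1: One of three like shallow wooden nests, 50 mm (x) by 68 mm (y), 8 mm high; flat pocket 40 by 58 mm, its floor 5 mm above the bench (rim 3 mm high, 5 mm wide). Fixed. Origin at the centre of the underside, z up. The nests stand in a row to the right, in any order; this one holds the middle-height block.
- nest_2: Like nest_1; it holds the tallest block at the start and is empty at the end.
- nest_3: Like nest_1; the nest that is empty at the start: home of the low block.
- loupe: Black round eye loupe, 41 mm across and 36 mm high, on the bench behind the nests. Origin at the centre of its underside. Bystander.
Not all that is in view belongs to the job. What is shaped like the tall_block but yellow is not meant.

How it is judged:
By the outcome, as a careful person would: the job done as asked, in the order asked, and still so for the second after the job is handed in, with the robot touching nothing.
It also fails if it takes over 144 s, if anything falls off the work surface, if the arm or the gripper's body presses on something with over 40 N, if the wrist force passes 120 N, or if a joint passes its speed limit or range.

### The arm

A 6-joint arm with a two-finger parallel gripper is mounted at the origin on a cart in front of the work surface, level with it; the furniture and walls round the work are solid. World frame = base frame: x ahead of the robot, y to its left, z up, the work surface at z = 0. Lengths are in m, angles in rad, forces in N, time in s.
With the tool pointing down it reaches from about 0.375 to 0.975 m from the base axis. Payload 3.8 kg.
Tool frame: the origin (TCP) lies at the very end of the fingers, on their centre line; the grasp point (between the pads) lies arm.grasp_offset behind it (arm.grasp_offset is the distance from the TCP to the grasp point, in m); y points along the fingers, x is the direction in which the jaws open and shut, and the axes are right-handed (so a half turn about y gives the same grasp; the last joint's range is limited). The gripper opens to 88 mm and grips with 3 to 60 N. Pads are 18 mm wide; open, the fingers measure 123 mm over their backs; the gripper's body (75 mm by 187 mm) begins 45 mm behind the grasp point.
Start: joints at [1.129, 0.264, 1.604, -0, 1.274, -0.037], TCP at [0.266, 0.62, 0.239] pointing down, gripper open.
Joint ranges: [-2.63, 2.63], [-0.94, 2.18], [0.31, 2.57], [-1.31, 4.45], [0, 2.66], [-2.55, 2.55]. Speed limits (rad/s): [2.57, 2.57, 3.14, 3.14, 3.14, 3.14].

### API

Orientations are given as a rotation vector (axis times angle).
In Python, from workcell import arm gives the robot as it stands.
- The arm moves only by the tool play_rows, never from a script. Its argument "increments" is a list of rows, each a list of 7 numbers: the turn, a rotation vector about the tool's x, y, z in rad, then the shift along the tool's x, y, z in m, then the closure, from 0 (fully open) to 1 (shut). A call has 1 to 10 rows; each row shifts and turns the commanded pose from where the row before left it, along the tool's axes as they then stand; what a row does not reach is not made up. A row lasts 1/8 s, in which the tool goes at most 62.5 mm and 10.7 degrees, less where a joint would pass 70% of its speed; a pose out of reach is approached as far as the arm can. A call with a gripper value outside its range is refused whole. The fingers move at their own pace and stop on an object; "force" is the grip in N (left out, the last holds). Time passes only in rows, so rows that do not move let the fingers close. It gives the time, the measured TCP pose, the force and the opening at its end, in the units of the state.
- arm.get_obs(): the state, without advancing time (a new reading comes with each control period).
- arm.snapshot(name): name is "side" or "top" or "wrist"; returns a dict with "frame" (384x512x3 uint8, red, green, blue), "intrinsics" (3x3 intrinsics, pixels), "rvec" (rotation vector, rad) and "tvec" (3), from world to camera coordinates, as OpenCV has them. Camera axes: x right, y down, z forward; pixel columns grow to the right and rows downward; lengths in m; the calibration is good to about 2 mm. A picture is of the moment at which its call begins. There is no depth.
- arm.job_done(): hands the job in, once; it reports no verdict.
The state is a dict: "clock": time; "q": joint angles; "qd": joint speeds; "joint_efforts": joint torques, N m; "tcp_pos": TCP position; "eef_rot": TCP orientation; "contact_force": force on the tool from outside, world axes, zero at the start; "moment": the same for the moment, N m; "grip_width": finger opening in m.
Only numpy, scipy, OpenCV 4.12 (cv2) and the standard library are available. Lean on these libraries where they do the work, as an engineer would, in place of code of your own. Each camera call takes 0.05 s, during which the arm holds its last target.

## Working session

There is one attempt and no reset: what is moved stays moved. The work goes in short steps, Python scripts to look and compute and a tool call to move; the robot and the scene stay as the last step left them, time stands still between calls to the robot, and variables do not carry over. Pictures are saved under pics/ and viewed, and the job is handed in when it is done.

Besides the shell and the picture viewer there is one more tool, called after "Emit:" in YAML: its name, and indented under it one key for each argument. play_rows: Moves the arm, as the interface text tells. Its arguments: {"type":"object","properties":{"increments":{"type":"array"},"force":{"type":"number"}},"required":["increments"]}

```bash
ls; mkdir -p pics
cat > h.py <<'E'
import numpy as np, cv2
from scipy.spatial.transform import Rotation as R
from workcell import arm
def snap(n,f=None):
    s=arm.snapshot(n)
    if f: cv2.imwrite('pics/'+f,s['frame'][:,:,::-1])
    return s
def ray(s,uv,z):
    K=np.array(s['intrinsics']);Rm=R.from_rotvec(np.array(s['rvec']).ravel()).as_matrix();t=np.array(s['tvec']).ravel()
    uv=np.atleast_2d(np.array(uv,float))
    d=np.c_[uv,np.ones(len(uv))]@np.linalg.inv(K).T@Rm
    c=-Rm.T@t
    return c+d*((z-c[2])/d[:,2])[:,None]
def proj(s,P):
    K=np.array(s['intrinsics']);Rm=R.from_rotvec(np.array(s['rvec']).ravel()).as_matrix();t=np.array(s['tvec']).ravel()
    p=(np.atleast_2d(P)@Rm.T+t)@K.T
    return p[:,:2]/p[:,2:]
def tri(s1,uv1,s2,uv2):
    A=[]
    out=[]
    for s,uv in((s1,uv1),(s2,uv2)):
        Rm=R.from_rotvec(np.array(s['rvec']).ravel()).as_matrix();t=np.array(s['tvec']).ravel()
        Kp=np.array(s['intrinsics'])@np.c_[Rm,t]
        out.append((Kp,np.array(uv,float).reshape(2,1)))
    X=cv2.triangulatePoints(out[0][0],out[1][0],out[0][1],out[1][1]).ravel()
    return X[:3]/X[3]
E
python3 - <<'E'
from h import *
for n in('side','top','wrist'):
    s=snap(n,n+'0.png'); Rm=R.from_rotvec(np.ravel(s['rvec'])).as_matrix()
    print(n,-Rm.T@np.ravel(s['tvec']),Rm[2],s['intrinsics'])
print(arm.get_obs(),arm.grasp_offset)
E
```

```text
pics
side [ 0.24857801 -0.62302311  0.64031174] [ 0.28461195  0.76454441 -0.57833198] [[377.06975173   0.         253.88329919]
 [  0.         377.06975173 195.38211252]
 [  0.           0.           1.        ]]
top [0.31560283 0.0962428  0.98990425] [ 0.20402965  0.02595297 -0.97862063] [[394.70739835   0.         258.37470244]
 [  0.         394.70739835 192.11674574]
 [  0.           0.           1.        ]]
wrist [0.19729829 0.64943555 0.38197436] [ 0.26217936 -0.1143918  -0.95821527] [[306.25283673   0.         258.21653208]
 [  0.         306.25283673 194.78959485]
 [  0.           0.           1.        ]]
{'clock': 0.15, 'q': array([ 1.12909368e+00,  2.64574328e-01,  1.60500544e+00, -1.21270101e-05,
        1.27369273e+00, -3.68965479e-02]), 'qd': array([ 0.00127897, -0.00266755, -0.00403669, -0.000101  ,  0.00368437,
       -0.00141938]), 'joint_efforts': array([ 5.67226634e-04, -5.02847815e+01, -3.57468116e+01,  7.30208145e-02,
        2.50166142e-02, -9.87062481e-05]), 'tcp_pos': array([0.26562217, 0.61997191, 0.23770754]), 'eef_rot': array([-1.37484196, -0.90499817,  0.90735114]), 'contact_force': array([ 0.5907879 , -0.63476854, -0.2161678 ]), 'moment': array([ 0.01009131, -0.00763652,  0.03209592]), 'grip_width': 0.08817783553374359} 0.0187
```

View pics/top0.png

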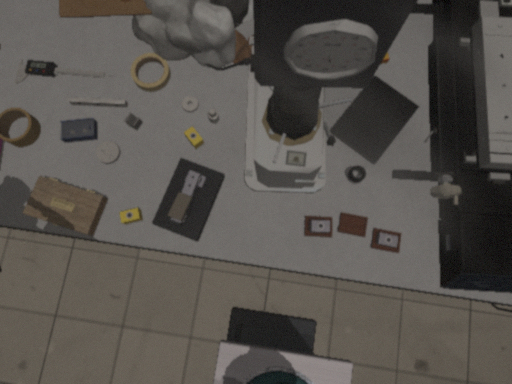

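View pics/side0.png

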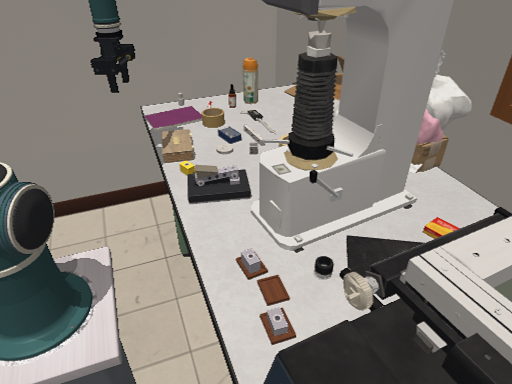

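View pics/wrist0.png

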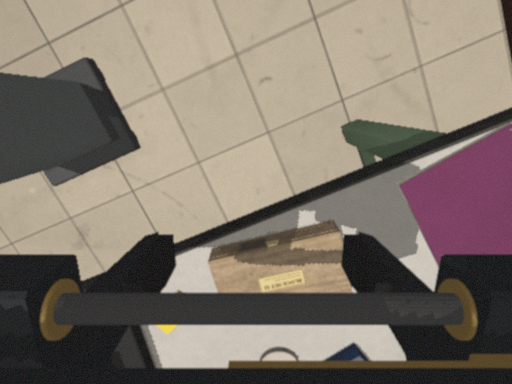

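Run:
```python
from h import *
o=arm.get_obs()
print(R.from_rotvec(o['eef_rot']).as_matrix().round(3))
for n,b in(('top',(150,60,512,384)),('side',(100,150,450,384))):
    im=cv2.imread(f'pics/{n}0.png'); c=im[b[1]:b[3],b[0]:b[2]]
    c=cv2.resize(c,None,fx=2.2,fy=1.8 if 0 else 2.2,interpolation=cv2.INTER_CUBIC)[:600,:800]; cv2.imwrite(f'pics/{n}0z.png',c)
```

```text
[[ 0.394 -0.001 -0.919]
 [ 0.919 -0.002  0.394]
 [-0.002 -1.     0.   ]]
```

Run:
```python
import cv2
t=cv2.imread('pics/top0.png')
cv2.imwrite('pics/topA.png',cv2.resize(t[110:250,100:240],None,fx=4.2,fy=4.2,interpolation=cv2.INTER_CUBIC))
cv2.imwrite('pics/topB.png',cv2.resize(t[150:265,290:415],None,fx=5,fy=5,interpolation=cv2.INTER_CUBIC))
t=cv2.imread('pics/side0.png')
cv2.imwrite('pics/sideA.png',cv2.resize(t[120:220,160:270],None,fx=6,fy=6,interpolation=cv2.INTER_CUBIC))
cv2.imwrite('pics/sideB.png',cv2.resize(t[230:350,220:360],None,fx=5,fy=5,interpolation=cv2.INTER_CUBIC))
```

```text
(no output)
```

View pics/topA.png

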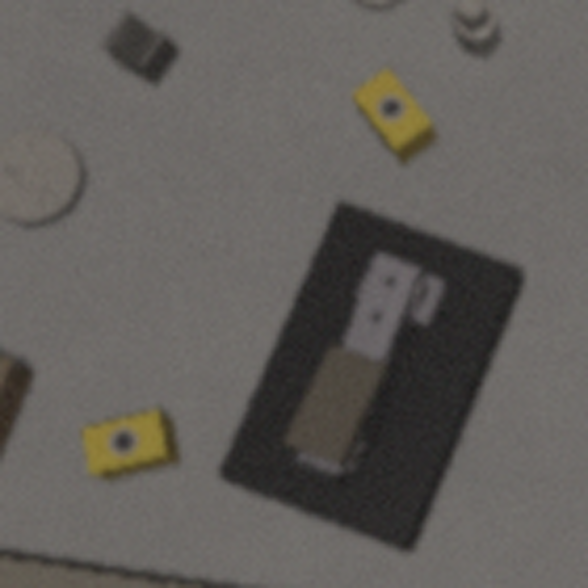

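View pics/topB.png

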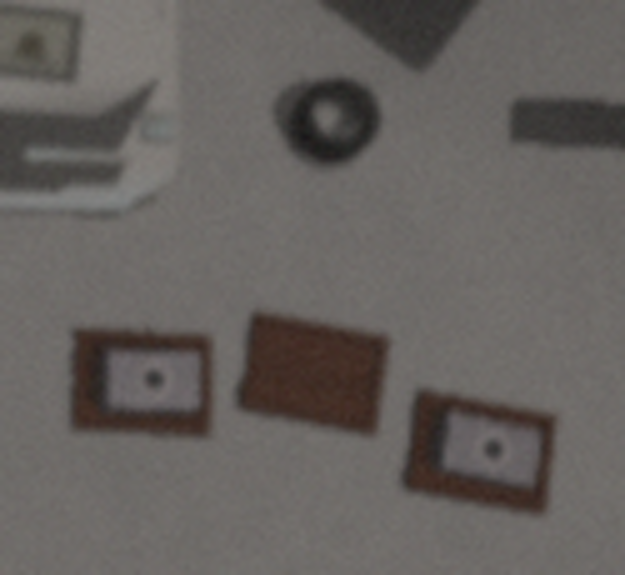

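View pics/sideA.png

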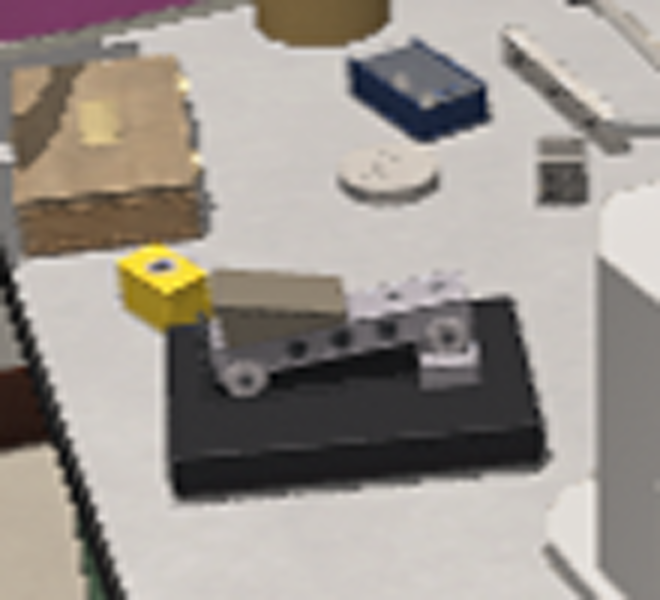

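View pics/sideB.png

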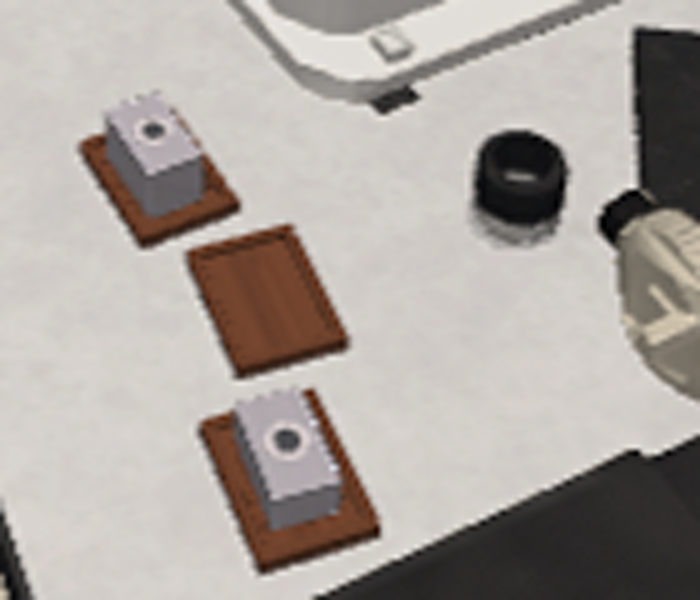

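Run:
```python
from h import *
t=snap('top'); f=t['frame']; hsv=cv2.cvtColor(f,cv2.COLOR_RGB2HSV)
up=4
def rects(mask,roi,z,name,k=1):
    x0,y0,x1,y1=roi
    m=np.zeros_like(mask);m[y0:y1,x0:x1]=mask[y0:y1,x0:x1]
    cs,_=cv2.findContours(m,cv2.RETR_EXTERNAL,cv2.CHAIN_APPROX_NONE)
    cs=sorted(cs,key=cv2.contourArea)[::-1][:k]
    for c in cs:
        h=cv2.convexHull(c)
        b=cv2.boxPoints(cv2.minAreaRect(h))
        P=ray(t,h[:,0,:],z)[:,:2].astype(np.float32)*1000
        r=cv2.minAreaRect(P); 
        print(name,cv2.contourArea(c),'px',b.mean(0).round(1),'world mm',np.round(r[0],1),np.round(r[1],1),round(r[2],1))
g=f.mean(2)
for p in [(160,210),(220,170),(190,200),(318,215),(345,225),(320,226),(100,190)]: print(p,f[p[1],p[0]],hsv[p[1],p[0]])
dark=(g<60).astype(np.uint8)
rects(dark,(148,150,230,245),0.03,'plate')
H,S,V=cv2.split(hsv)
brown=((S>90)&((H<15)|(H>170))).astype(np.uint8)
rects(brown,(300,205,410,260),0.008,'nest',3)
gray=((S<60)&(g>110)).astype(np.uint8)
print(g[226,313:330].round())
for z in(.026,.035):rects(((S<60)&(g>100)).astype(np.uint8)*0+((S<50)).astype(np.uint8),(308,218,331,234),z,'blkA',1)
for z in(.026,.035):rects(((S<50)).astype(np.uint8),(374,232,399,247),z,'blkB',1)
```

```text
(160, 210) [42 40 39] [10 18 42]
(220, 170) [110 107 104] [ 15  14 110]
(190, 200) [60 56 50] [18 43 60]
(318, 215) [99 95 92] [13 18 99]
(345, 225) [63 42 36] [  7 109  63]
(320, 226) [60 60 59] [30  4 60]
(100, 190) [109 107 104] [ 18  12 109]
plate 3337.5 px [188.3 198.7] world mm [473.8 289.5] [121.4 178.1] 77.7
nest 394.0 px [352.6 224.2] world mm [ 475.3 -122.5] [64.1 44. ] 87.9
nest 60.0 px [385.6 240. ] world mm [ 448.5 -207.7] [63.6 43.8] 87.4
nest 24.5 px [308.7 225.4] world mm [455.5 -15. ] [44.5 17.5] 2.1
[103. 104. 104. 102. 110. 105.  77.  60.  61.  85. 105. 109. 103. 101.
 100. 101.  87.]
blkA 241.5 px [319.5 225.5] world mm [456.7 -39.2] [32.  51.9] 8.7
blkA 241.5 px [319.5 225.5] world mm [455.4 -37.9] [31.7 51.4] 8.7
blkB 234.5 px [386.8 239.4] world mm [ 448.  -205.5] [53.4 30.9] 87.3
blkB 234.5 px [386.8 239.4] world mm [ 446.7 -202.7] [52.9 30.6] 87.3
```

Run:
```python
from h import *
t=snap('top');s=snap('side');f=t['frame'];g=f.mean(2)
for n,p in dict(free=(145,170),free2=(125,180),yel1=(130,215),yel2=(194,137),base=(248,190),edge=(230,252),edge2=(150,243),mid=(235,220),box=(104,200),bottle=(213,115),puck=(109,153),mic=(248,100)).items(): print(n,p,(ray(t,p,0.0)[0]*1000).round())
# plate long edges
dark=(g<60).astype(np.uint8); m=np.zeros_like(dark);m[150:245,148:230]=dark[150:245,148:230]
c=max(cv2.findContours(m,0,cv2.CHAIN_APPROX_NONE)[0],key=cv2.contourArea)
ap=cv2.approxPolyDP(cv2.convexHull(c),4,True)[:,0]; W=ray(t,ap,.03)[:,:2]*1000
print(ap.tolist(),W.round(1).tolist())
# blocks: hole triangulation
for a,b in(((319.5,226),(250,256)),((388,239.8),(277,318))): print('hole',tri(t,a,s,b).round(4))
```

```text
free (145, 170) [535. 421.   0.]
free2 (125, 180) [501. 467.   0.]
yel1 (130, 215) [414. 434.   0.]
yel2 (194, 137) [643. 313.  -0.]
base (248, 190) [523. 150.  -0.]
edge (230, 252) [361. 169.   0.]
edge2 (150, 243) [353. 370.   0.]
mid (235, 220) [442. 170.   0.]
box (104, 200) [442. 508.   0.]
bottle (213, 115) [712. 274.  -0.]
puck (109, 153) [566. 524.   0.]
mic (248, 100) [768. 188.  -0.]
[[181, 159], [223, 174], [197, 240], [153, 223]] [[570.5, 327.9], [548.1, 216.4], [376.0, 250.6], [400.4, 364.3]]
hole [ 0.4548 -0.0384  0.0321]
hole [ 0.4474 -0.2089  0.0247]
```

```bash
cat >> h.py <<'E'
def Rt(yaw,pitch=0.0):
    """tool rot: jaw x along world yaw+90 (plate y), y down, z = -plate x ; pitch(deg): raises plate-x end (bar tilt)"""
    c,s=np.cos(np.radians(yaw)),np.sin(np.radians(yaw))
    px=np.array([c,s,0]);py=np.array([-s,c,0]);pz=np.array([0,0,1.])
    a=np.radians(pitch)
    bx=px*np.cos(a)+pz*np.sin(a); bz=np.cross(bx,py)
    return np.c_[py,-bz,-bx]
def go(pos,Rg=None):
    o=arm.get_obs();R0=R.from_rotvec(o['eef_rot']).as_matrix();p=np.array(o['tcp_pos'])
    if Rg is None:Rg=R0
    rv=R.from_matrix(R0.T@Rg).as_rotvec()
    d=np.array(pos)-p
    print('t',round(o['clock'],2),'turn',rv.round(4),'shift(after turn)',(Rg.T@d).round(4),'shift(now axes)',(R0.T@d).round(4),'len',np.linalg.norm(d).round(3),'tcp',p.round(4),'F',np.round(o['contact_force'],1),'w',round(o['grip_width'],4))
E
python3 -c "
from h import *
go((.45,.30,.24),Rt(-12))"
```

```text
t 0.3 turn [-1.000e-04 -1.953e-01 -8.000e-04] shift(after turn) [-0.2749 -0.0018 -0.2468] shift(now axes) [-0.2218 -0.0016 -0.2955] len 0.369 tcp [0.2657 0.6202 0.2382] F [ 0.4  0.7 -0.7] w 0.0881
```

Emit:
play_rows:
  increments:
    - [0,-0.0975,0,0,0,0,0]
    - [0,-0.0975,0,0,0,0,0]
    - [0,0,0,-0.035,0,-0.0315,0]
    - [0,0,0,-0.04,0,-0.036,0]
    - [0,0,0,-0.04,0,-0.036,0]
    - [0,0,0,-0.04,0,-0.036,0]
    - [0,0,0,-0.04,0,-0.036,0]
    - [0,0,0,-0.04,0,-0.036,0]
    - [0,0,0,-0.04,0,-0.036,0]
    - [0,0,0,0,0,0,0]

```text
clock: 1.55
tcp_pos: [0.4521, 0.2971, 0.2389]
eef_rot: [-1.304, -1.05, 1.05]
contact_force: [-0.1, -0.2, 0.2]
grip_width: 0.0879
```

```bash
python3 -c "
from h import *
go((.45,.30,.24),Rt(-12)); snap('wrist','w1.png')"
```

```text
t 1.55 turn [ 0.0007 -0.0053 -0.0004] shift(after turn) [ 0.0024 -0.0011  0.0027] shift(now axes) [ 0.0024 -0.0011  0.0027] len 0.004 tcp [0.4521 0.2971 0.2389] F [-0.1 -0.2  0.2] w 0.0879
```

View pics/w1.png

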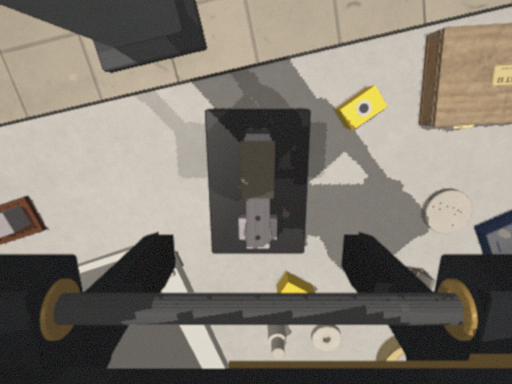

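Run:
```python
from h import *
s=snap('wrist');f=s['frame'];g=f.mean(2).astype(np.float32)
cv2.imwrite('pics/w1z.png',cv2.resize(f[100:260,195:325,::-1],None,fx=3.7,fy=3.7,interpolation=cv2.INTER_CUBIC))
```

```text
(no output)
```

View pics/w1z.png

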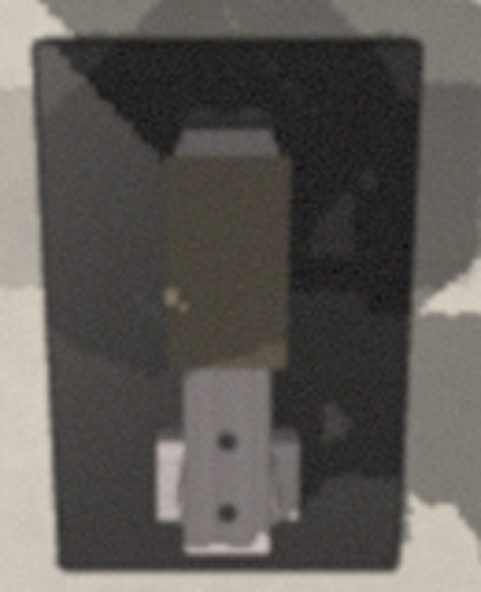

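Run:
```python
from h import *
s=snap('wrist')
q=lambda p:np.array(p,float)/3.7+[195-.36,100-.36]
W=ray(s,q([(34,40),(421,40),(398,571),(58,571)]),.03)[:,:2]*1000
print(W.round(1)); print(np.round(cv2.minAreaRect(W.astype(np.float32)),1) if 0 else cv2.minAreaRect(W.astype(np.float32)))
for a,b in((0,3),(1,2)): d=W[b]-W[a];print(np.degrees(np.arctan2(d[1],d[0])),np.hypot(*d))
for a,b in((0,1),(3,2)): d=W[b]-W[a];print(np.degrees(np.arctan2(d[1],d[0])),np.hypot(*d))
c=W.mean(0);print(c)
y=np.radians(-12);Rp=np.array([[np.cos(y),-np.sin(y)],[np.sin(y),np.cos(y)]])
def pl(p,z): return ((ray(s,q(p),z)[0,:2]*1000-c)@Rp).round(1)
print('block',pl((157,440),.044),pl((157,520),.044),pl((298,440),.044),pl((298,520),.044))
th=np.radians(7.9+0.1)
def bz(bx,bzz): # plate frame x,z of bar point
    return -50+ (bx+50)*np.cos(th)-(bzz-10)*np.sin(th), 40+(bx+50)*np.sin(th)+(bzz-10)*np.cos(th)
for n,p,b in(('wedge near L',(165,155),(-55,57)),('wedge near R',(290,155),(-55,57)),('wedge far L',(167,368),(5,38)),('wedge far R',(287,368),(5,38)),('stop L',(182,130),(-67,38)),('stop R',(272,130),(-67,38)),('bar far L',(187,545),(63,30)),('bar far R',(269,545),(63,30))):
    x,z=bz(*b); print(n,pl(p,z/1000),'exp x',round(x,1))
```

```text
[[372.7 254.8]
 [397.1 368.5]
 [570.  331.9]
 [545.4 217.1]]
((471.2939147949219, 293.0315856933594), (117.37543487548828, 176.7850341796875), 77.91934967041016)
-12.290979115867582 176.76293994351323
-11.957990147940196 176.78546349289343
77.93081456395738 116.34810035005336
77.91933592123871 117.3754471923413
[471.31369219 293.09646021]
block [ 34.7 -22.7] [ 62.6 -23.2] [34.7 22.4] [62.7 22.8]
wedge near L [-60.7 -15.8] exp x -61.5
wedge near R [-60.7  16.7] exp x -61.5
wedge far L [  0.7 -17. ] exp x 0.6
wedge far R [ 0.7 17.1] exp x 0.6
stop L [-65.1 -12.3] exp x -70.7
stop R [-65.1  12.6] exp x -70.7
bar far L [ 56.  -12.1] exp x 59.1
bar far R [56.1 12.4] exp x 59.1
```

```bash
cat >> h.py <<'E'
C=np.array([.4716,.2923]);YAW=-12.1
def P(px,py,z):
    c,s=np.cos(np.radians(YAW)),np.sin(np.radians(YAW))
    return np.array([C[0]+c*px-s*py,C[1]+s*px+c*py,z])
def B(bx,bz,th,py=0.):
    t=np.radians(th)
    return P(-.05+(bx+.05)*np.cos(t)-(bz-.01)*np.sin(t),py,.04+(bx+.05)*np.sin(t)+(bz-.01)*np.cos(t))
E
python3 -c "
from h import *
print(B(-.033,.032,8.05)); go(B(-.033,.032+.06,8.05),Rt(YAW,8.05)); go(B(-.033,.032,8.05),Rt(YAW,8.05))"
```

```text
[0.43615699 0.29989832 0.06416385]
t 1.7 turn [-0.1409  0.0011  0.0006] shift(after turn) [-0.0035  0.1109  0.0381] shift(now axes) [-0.0035  0.1152  0.0222] len 0.117 tcp [0.4504 0.3004 0.2387] F [-0.2  0.2 -0.3] w 0.0881
t 1.7 turn [-0.1409  0.0011  0.0006] shift(after turn) [-0.0035  0.1709  0.0381] shift(now axes) [-0.0036  0.1746  0.0138] len 0.175 tcp [0.4504 0.3004 0.2387] F [-0.2  0.2 -0.3] w 0.0881
```

Emit:
play_rows:
  increments:
    - [-0.0705,0,0,0,0,0,0]
    - [-0.0705,0,0,0,0,0,0]
    - [0,0,0,-0.001,0.03,0.013,0]
    - [0,0,0,-0.001,0.045,0.013,0.2]
    - [0,0,0,-0.001,0.045,0.012,0.35]
    - [0,0,0,0,0.025,0,0.35]
    - [0,0,0,0,0,0,0.35]

```text
clock: 2.58
tcp_pos: [0.4306, 0.3007, 0.0873]
eef_rot: [-1.412, -1.142, 1.0]
contact_force: [-0.3, -0.0, 0.5]
grip_width: 0.0575
```

```bash
python3 -c "
from h import *
go(B(-.033,.032,8.05),Rt(YAW,8.05));snap('side','s2.png')
f=cv2.imread('pics/s2.png');cv2.imwrite('pics/s2z.png',cv2.resize(f[100:220,150:290],None,fx=5,fy=5,interpolation=2))"
```

```text
t 2.58 turn [-0.0033  0.0041 -0.0032] shift(after turn) [ 0.0004  0.0237 -0.0023] shift(now axes) [ 0.0005  0.0237 -0.0024] len 0.024 tcp [0.4306 0.3007 0.0873] F [-0.3 -0.   0.5] w 0.0575
```

View pics/s2z.png

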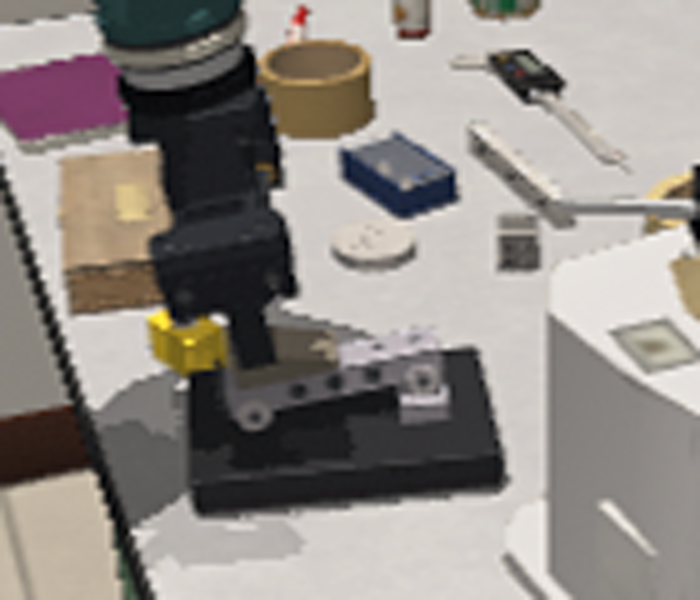

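Emit:
play_rows:
  increments:
    - [0,0,0,0,0.012,-0.002,0.35]
    - [0,0,0,0,0.0115,0,0.35]
    - [0,0,0,0,0,0,0.45]
    - [0,0,0,0,0,0,1]
    - [0,0,0,0,0,0,1]
    - [0,0,0,0,0,0,1]
    - [0,0,0,0,0,0,1]
  force: 25

```text
clock: 3.5
tcp_pos: [0.4386, 0.2995, 0.0672]
eef_rot: [-1.414, -1.145, 0.993]
contact_force: [-0.1, -1.1, 1.4]
grip_width: 0.0339
```

```bash
python3 -c "
from h import *
go(B(-.033,.032,8.05),Rt(YAW,8.05))
go((.53,.41,.15),Rt(YAW,0))
"
```

```text
t 3.5 turn [0.001  0.0013 0.0004] shift(after turn) [-0.0001  0.0026  0.0028] shift(now axes) [-0.0001  0.0026  0.0028] len 0.004 tcp [0.4386 0.2995 0.0672] F [-0.1 -1.1  1.4] w 0.0339
t 3.5 turn [0.1415 0.0014 0.0003] shift(after turn) [ 0.1272 -0.0828 -0.0662] shift(now axes) [ 0.1272 -0.0726 -0.0774] len 0.166 tcp [0.4386 0.2995 0.0672] F [-0.1 -1.1  1.4] w 0.0339
```

Emit:
play_rows:
  increments:
    - [0,0,0,0,-0.01,0,1]
    - [0,0,0,0,-0.025,0,1]
    - [0,0,0,0,-0.025,0,1]
    - [0.0705,0,0,0.02,-0.01,0,1]
    - [0.0705,0,0,0.035,0,-0.01,1]
    - [0,0,0,0.04,0,-0.015,1]
    - [0,0,0,0.04,0,-0.015,1]
    - [0,0,0,0.03,0,-0.01,1]
    - [0,0,0,0,0,0,1]

```text
clock: 4.62
tcp_pos: [0.5125, 0.4543, 0.1364]
eef_rot: [-1.3, -1.054, 1.054]
contact_force: [-0.9, -0.6, -2.6]
grip_width: 0.0335
```

```bash
python3 -c "
from h import *
go(P(.02,.175,.008),Rt(YAW,0))
snap('side','s3.png')
f=cv2.imread('pics/s3.png');cv2.imwrite('pics/s3z.png',cv2.resize(f[80:220,130:290],None,fx=4.2,fy=4.2,interpolation=2))"
```

```text
t 4.62 turn [-0.0001  0.0025  0.0006] shift(after turn) [ 0.008   0.1284 -0.014 ] shift(now axes) [ 0.0079  0.1284 -0.014 ] len 0.129 tcp [0.5125 0.4543 0.1364] F [-0.9 -0.6 -2.6] w 0.0335
```

View pics/s3z.png

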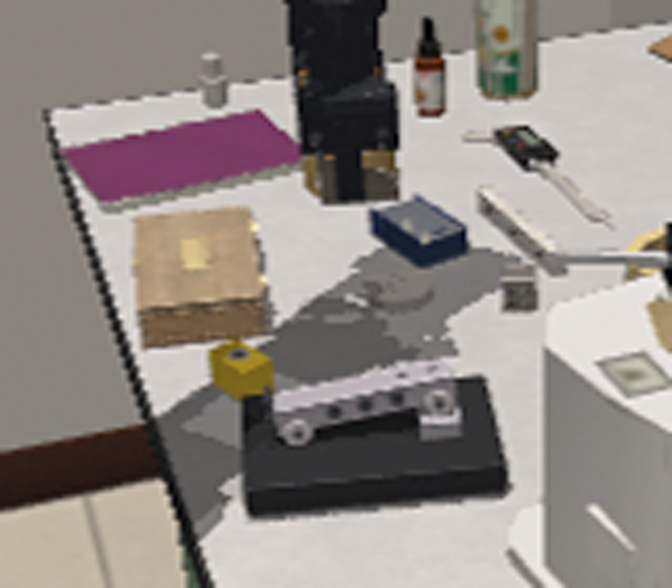

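Emit:
play_rows:
  increments:
    - [0,0,0,0.004,0.03,-0.007,1]
    - [0,0,0,0.004,0.04,-0.007,1]
    - [0,0,0,0,0.035,0,1]
    - [0,0,0,0,0.014,0,1]
    - [0,0,0,0,0.004,0,1]
    - [0,0,0,0,0,0,1]

```text
clock: 5.42
tcp_pos: [0.5279, 0.4579, 0.0152]
eef_rot: [-1.301, -1.055, 1.052]
contact_force: [0.2, -0.4, -3.3]
grip_width: 0.0338
```

```bash
python3 -c "
from h import *
go(P(.02,.175,.0045),Rt(YAW,0))"
```

```text
t 5.42 turn [0.0011 0.0014 0.0014] shift(after turn) [0.0013 0.0107 0.0003] shift(now axes) [0.0013 0.0107 0.0003] len 0.011 tcp [0.5279 0.4579 0.0152] F [ 0.2 -0.4 -3.3] w 0.0338
```

Emit:
play_rows:
  increments:
    - [0,0,0,0,0.004,0,1]
    - [0,0,0,0,0.003,0,1]
    - [0,0,0,0,0.001,0,1]
    - [0,0,0,0,0,0,1]

```text
clock: 5.92
tcp_pos: [0.5272, 0.4574, 0.0057]
eef_rot: [-1.301, -1.053, 1.053]
contact_force: [0.2, -1.1, -3.5]
grip_width: 0.0335
```

Emit:
play_rows:
  increments:
    - [0,0,0,0,0.001,0,1]
    - [0,0,0,0,0.001,0,1]
    - [0,0,0,0,0,0,1]

```text
clock: 6.3
tcp_pos: [0.5274, 0.4575, 0.0051]
eef_rot: [-1.301, -1.053, 1.053]
contact_force: [-3.0, -2.7, 5.0]
grip_width: 0.0338
```

Emit:
play_rows:
  increments:
    - [0,0,0,0,0,0,0.45]
    - [0,0,0,0,0,0,0.45]
    - [0,0,0,0,-0.02,0,0.45]
    - [0,0,0,0,-0.04,0,0.45]
    - [0,0,0,-0.01,-0.05,0,0.45]
    - [0,0,0,-0.05,-0.03,0.01,0.3]
    - [0,0,0,-0.06,-0.02,0.01,0.3]
    - [0,0,0,-0.04,0,0.01,0.3]
    - [0,0,0,0,0,0,0.3]

```text
clock: 7.42
tcp_pos: [0.4643, 0.3066, 0.165]
eef_rot: [-1.302, -1.053, 1.051]
contact_force: [0.0, 0.1, -0.3]
grip_width: 0.0618
```

```bash
python3 -c "
from h import *
go(B(.0,.008+.05,8.05),Rt(YAW,8.05))
f=snap('wrist','w4.png')['frame']
snap('top','t4.png')
f=cv2.imread('pics/t4.png');cv2.imwrite('pics/t4z.png',cv2.resize(f[110:250,100:240],None,fx=4.2,fy=4.2,interpolation=2))"
```

```text
t 7.42 turn [-0.1394 -0.0006  0.0007] shift(after turn) [-0.0125  0.0702  0.007 ] shift(now axes) [-0.0125  0.0705 -0.0028] len 0.072 tcp [0.4643 0.3066 0.165 ] F [ 0.   0.1 -0.3] w 0.0618
```

View pics/w4.png

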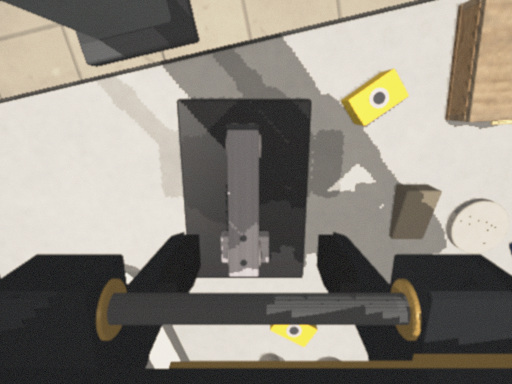

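View pics/t4z.png

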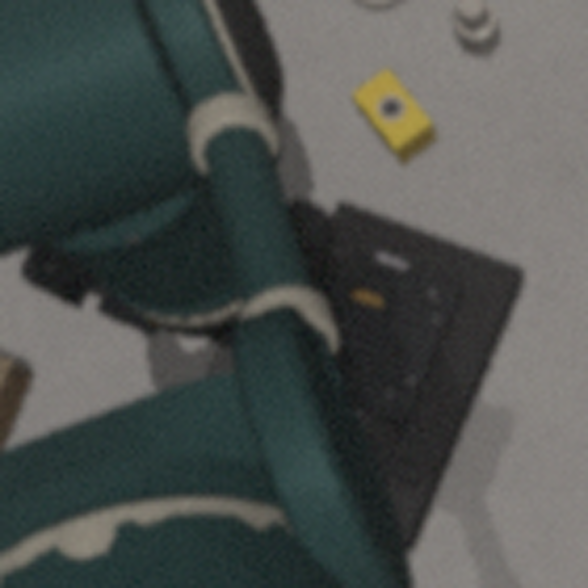

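Emit:
play_rows:
  increments:
    - [-0.07,0,0,0,0,0,0.35]
    - [-0.07,0,0,-0.003,0,0,0.35]
    - [0,0,0,-0.005,0.03,0.004,0.35]
    - [0,0,0,-0.005,0.035,0.003,0.4]
    - [0,0,0,0,0.015,0,0.4]
    - [0,0,0,0,0,0,0.4]

```text
clock: 8.28
tcp_pos: [0.4665, 0.2953, 0.0822]
eef_rot: [-1.412, -1.142, 0.996]
contact_force: [-0.3, 0.1, -0.3]
grip_width: 0.053
```

```bash
python3 -c "
from h import *
go(B(.0,.008,8.05),Rt(YAW,8.05))"
```

```text
t 8.28 turn [-0.002   0.002  -0.0011] shift(after turn) [-0.0019  0.0376 -0.0001] shift(now axes) [-0.0019  0.0376 -0.0002] len 0.038 tcp [0.4665 0.2953 0.0822] F [-0.3  0.1 -0.3] w 0.053
```

Emit:
play_rows:
  increments:
    - [0,0,0,-0.001,0.02,0,0.45]
    - [0,0,0,0,0.0175,0,0.45]
    - [0,0,0,0,0,0,0.5]
    - [0,0,0,0,0,0,1]
    - [0,0,0,0,0,0,1]
    - [0,0,0,0,0,0,1]
    - [0,0,0,0,0,0,1]
  force: 45

```text
clock: 9.15
tcp_pos: [0.472, 0.293, 0.0469]
eef_rot: [-1.413, -1.145, 0.993]
contact_force: [-0.1, -2.0, 5.0]
grip_width: 0.0254
```

```bash
python3 -c "
from h import *
go(B(.0,.008,8.05),Rt(YAW,8.05));go(P(.02,.108,.012),Rt(YAW,0))
snap('side','s5.png')
f=cv2.imread('pics/s5.png');cv2.imwrite('pics/s5z.png',cv2.resize(f[80:220,130:290],None,fx=4.2,fy=4.2,interpolation=2))"
```

```text
t 9.15 turn [0.0005 0.0013 0.0007] shift(after turn) [-0.0007  0.0018  0.0007] shift(now axes) [-0.0007  0.0018  0.0007] len 0.002 tcp [0.472  0.293  0.0469] F [-0.1 -2.   5. ] w 0.0254
t 9.15 turn [0.141  0.0014 0.0006] shift(after turn) [ 0.1073  0.0349 -0.0198] shift(now axes) [ 0.1072  0.0374 -0.0148] len 0.115 tcp [0.472  0.293  0.0469] F [-0.1 -2.   5. ] w 0.0254
```

View pics/s5z.png

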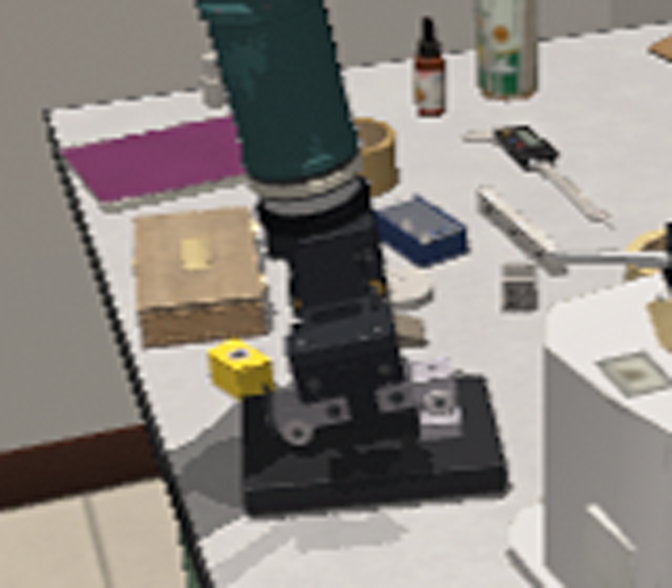

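Emit:
play_rows:
  increments:
    - [0,0,0,0,-0.01,0,1]
    - [0,0,0,0,-0.025,0,1]
    - [0,0,0,0,-0.025,0,1]
    - [0.0705,0,0,0.01,0,0,1]
    - [0.0705,0,0,0.02,0,0,1]
    - [0,0,0,0.04,0,-0.01,1]
    - [0,0,0,0.037,0,-0.01,1]
    - [0,0,0,0,0,0,1]

```text
clock: 10.2
tcp_pos: [0.5058, 0.3973, 0.1049]
eef_rot: [-1.299, -1.054, 1.054]
contact_force: [-0.8, -0.9, -4.7]
grip_width: 0.0253
```

```bash
python3 -c "
from h import *
go(P(.02,.108,.012),Rt(YAW,0))
snap('side','s6.png')
f=cv2.imread('pics/s6.png');cv2.imwrite('pics/s6z.png',cv2.resize(f[80:220,130:290],None,fx=4.2,fy=4.2,interpolation=2))"
```

```text
t 10.2 turn [-0.001   0.0029  0.001 ] shift(after turn) [-0.0018  0.0929 -0.0086] shift(now axes) [-0.0019  0.0929 -0.0087] len 0.093 tcp [0.5058 0.3973 0.1049] F [-0.8 -0.9 -4.7] w 0.0253
```

View pics/s6z.png

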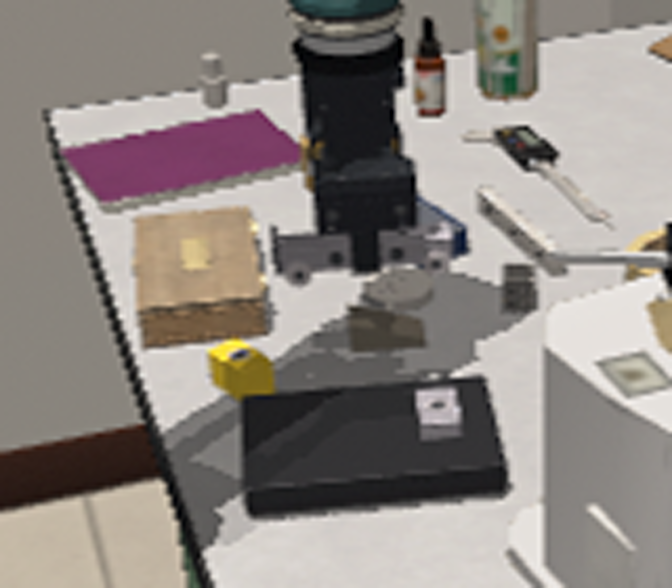

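Emit:
play_rows:
  increments:
    - [0,0,0,-0.001,0.02,-0.012,1]
    - [0,0,0,-0.001,0.035,-0.012,1]
    - [0,0,0,0,0.025,0,1]
    - [0,0,0,0,0.007,0,1]
    - [0,0,0,0,0.002,0,1]
    - [0,0,0,0,0,0,1]

```text
clock: 11.0
tcp_pos: [0.5288, 0.3884, 0.0173]
eef_rot: [-1.301, -1.054, 1.052]
contact_force: [-0.0, 0.3, -4.4]
grip_width: 0.0258
```

Emit:
play_rows:
  increments:
    - [0,0,0,0,0.004,0,1]
    - [0,0,0,0,0.002,0,1]
    - [0,0,0,0,0.001,0,1]
    - [0,0,0,0,0,0,1]

```text
clock: 11.5
tcp_pos: [0.5282, 0.3883, 0.0101]
eef_rot: [-1.3, -1.053, 1.054]
contact_force: [-2.1, -0.7, 1.7]
grip_width: 0.0256
```

Emit:
play_rows:
  increments:
    - [0,0,0,0,0.0005,0,1]
    - [0,0,0,0,0,0,0.55]
    - [0,0,0,0,0,0,0.55]
    - [0,0,0,0,0,0,0.55]
    - [0,0,0,0,-0.02,0,0.55]
    - [0,0,0,0,-0.04,0,0.55]
    - [0,0,0,-0.02,-0.05,0,0.5]
    - [0,0,0,-0.04,-0.03,0,0.45]
    - [0,0,0,-0.035,-0.01,0,0.45]
    - [0,0,0,0,0,0,0.45]

```text
clock: 12.75
tcp_pos: [0.5092, 0.2941, 0.1619]
eef_rot: [-1.302, -1.054, 1.049]
contact_force: [-0.4, 0.4, -0.8]
grip_width: 0.0481
```

```bash
python3 -c "
from h import *
go(P(.049,0,.035+.06),Rt(YAW+90,0));go(P(.049,0,.035+.06),Rt(YAW-90,0))
go(P(.049,0,.035+.06),Rt(YAW,0));
snap('wrist','w7.png');print(arm.get_obs()['q'].round(3))
E=1"
```

```text
t 12.75 turn [ 3.6000e-03 -1.5715e+00  1.0000e-04] shift(after turn) [-0.0126  0.0669  0.0096] shift(now axes) [-0.0097  0.0669 -0.0125] len 0.069 tcp [0.5092 0.2941 0.1619] F [-0.4  0.4 -0.8] w 0.0481
t 12.75 turn [-1.0000e-04  1.5701e+00  3.6000e-03] shift(after turn) [ 0.0126  0.0669 -0.0096] shift(now axes) [-0.0097  0.0669 -0.0125] len 0.069 tcp [0.5092 0.2941 0.1619] F [-0.4  0.4 -0.8] w 0.0481
t 12.75 turn [ 0.0022 -0.0007  0.0024] shift(after turn) [-0.0096  0.0669 -0.0126] shift(now axes) [-0.0097  0.0669 -0.0125] len 0.069 tcp [0.5092 0.2941 0.1619] F [-0.4  0.4 -0.8] w 0.0481
[ 4.820e-01  1.610e-01  1.877e+00  1.000e-03  1.102e+00 -8.780e-01]
```

View pics/w7.png

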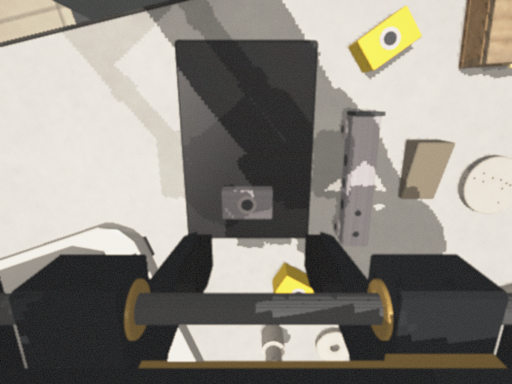

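```bash
python3 -c "
from h import *
s=snap('wrist')
print(ray(s,(247,205),.044),P(.049,0,.044))
W=ray(s,[(177,41),(317,41),(309,237),(189,237)],.03)[:,:2];print(W.mean(0), cv2.minAreaRect((W*1000).astype(np.float32)))
f=s['frame'];cv2.imwrite('pics/w7z.png',cv2.resize(f[170:240,200:300,::-1],None,fx=6,fy=6,interpolation=2))
go(P(.049,0,.035),Rt(YAW,0))"
```

```text
[[0.52020672 0.28267602 0.044     ]] [0.51951138 0.28202869 0.044     ]
[0.47221935 0.29401175] ((472.21337890625, 294.1627197265625), (117.46453857421875, 174.1680450439453), 77.88758087158203)
t 12.85 turn [0.0004 0.0005 0.0017] shift(after turn) [-0.0109  0.1251 -0.0131] shift(now axes) [-0.0112  0.1251 -0.0131] len 0.126 tcp [0.509  0.2955 0.1601] F [-0.6 -0.8  0.2] w 0.0481
```

Emit:
play_rows:
  increments:
    - [0,0,0,-0.005,0.03,-0.006,0.3]
    - [0,0,0,-0.005,0.04,-0.007,0.3]
    - [0,0,0,0,0.03,0,0.3]
    - [0,0,0,0,0.015,0,0.3]
    - [0,0,0,0,0.007,0,0.3]
    - [0,0,0,0,0,0,0.3]
  force: 30

```text
clock: 13.6
tcp_pos: [0.5192, 0.2833, 0.0371]
eef_rot: [-1.3, -1.053, 1.054]
contact_force: [0.6, -0.4, 0.3]
grip_width: 0.0616
```

```bash
python3 -c "
from h import *
go(P(.049,0,.035),Rt(YAW,0))"
```

```text
t 13.6 turn [-0.0008  0.0018  0.0002] shift(after turn) [-0.0012  0.0021 -0.0005] shift(now axes) [-0.0012  0.0021 -0.0005] len 0.002 tcp [0.5192 0.2833 0.0371] F [ 0.6 -0.4  0.3] w 0.0616
```

Emit:
play_rows:
  increments:
    - [0,0,0,-0.001,0.0015,-0.001,0.3]
    - [0,0,0,0,0,0,0.4]
    - [0,0,0,0,0,0,1]
    - [0,0,0,0,0,0,1]
    - [0,0,0,0,0,0,1]
    - [0,0,0,0,0,0,1]

```text
clock: 14.35
tcp_pos: [0.5202, 0.2817, 0.0361]
eef_rot: [-1.301, -1.053, 1.053]
contact_force: [-2.0, -1.5, 5.1]
grip_width: 0.0454
```

```bash
python3 -c "
from h import *
go(P(.049,0,.035),Rt(YAW,0))
go((.40,-.02,.25),Rt(-2,0))"
```

```text
t 14.35 turn [-0.0003  0.0014  0.0005] shift(after turn) [0.0002 0.0011 0.0008] shift(now axes) [0.0002 0.0011 0.0008] len 0.001 tcp [0.5202 0.2817 0.0361] F [-2.  -1.5  5.1] w 0.0454
t 14.35 turn [-0.0002 -0.1749  0.0005] shift(after turn) [-0.3057 -0.2139  0.1096] shift(now axes) [-0.32   -0.2141  0.0548] len 0.389 tcp [0.5202 0.2817 0.0361] F [-2.  -1.5  5.1] w 0.0454
```

Emit:
play_rows:
  increments:
    - [0,0,0,0,-0.01,0,1]
    - [0,0,0,0,-0.03,0,1]
    - [0,0,0,0,-0.05,0.02,1]
    - [0,0,0,-0.01,-0.04,0.04,1]
    - [0,0,0,-0.04,-0.03,0.04,1]
    - [0,0,0,-0.06,-0.01,0.01,1]
    - [0,0,0,-0.06,0,0,1]
    - [0,-0.0875,0,-0.06,0,0,1]
    - [0,-0.0875,0,-0.06,0,0,1]
    - [0,0,0,-0.03,0,0,1]

```text
clock: 15.6
tcp_pos: [0.3559, -0.0114, 0.2047]
eef_rot: [-1.226, -1.182, 1.183]
contact_force: [0.9, -0.0, -1.8]
grip_width: 0.0455
```

```bash
python3 -c "
from h import *
go((.43,-.11,.2),Rt(-2,0))"
```

```text
t 15.6 turn [-0.0008 -0.0014 -0.0003] shift(after turn) [-0.096   0.0047 -0.0775] shift(now axes) [-0.0959  0.0046 -0.0776] len 0.123 tcp [ 0.3559 -0.0114  0.2047] F [ 0.9 -0.  -1.8] w 0.0455
```

Emit:
play_rows:
  increments:
    - [0,0,0,-0.02,0,-0.03,1]
    - [0,0,0,-0.04,0,-0.03,1]
    - [0,0,0,-0.035,0,-0.015,1]
    - [0,0,0,0,0,0,1]

```text
clock: 16.1
tcp_pos: [0.4292, -0.1086, 0.2045]
eef_rot: [-1.226, -1.18, 1.182]
contact_force: [-0.5, 0.7, -1.0]
grip_width: 0.0452
```

```bash
python3 -c "
from h import *
go((.43,-.11,.2),Rt(-2,0));snap('wrist','w8.png')"
```

```text
t 16.1 turn [-0.0016 -0.003   0.    ] shift(after turn) [-0.0013  0.0045 -0.0008] shift(now axes) [-0.0013  0.0045 -0.0008] len 0.005 tcp [ 0.4292 -0.1086  0.2045] F [-0.5  0.7 -1. ] w 0.0452
```

View pics/w8.png

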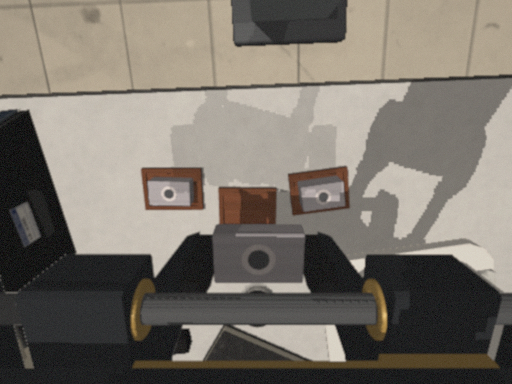

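```bash
python3 -c "
import cv2
f=cv2.imread('pics/w8.png');cv2.imwrite('pics/w8z.png',cv2.resize(f[155:235,135:360],None,fx=3.5,fy=3.5,interpolation=2))"
```

```text
(no output)
```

View pics/w8z.png

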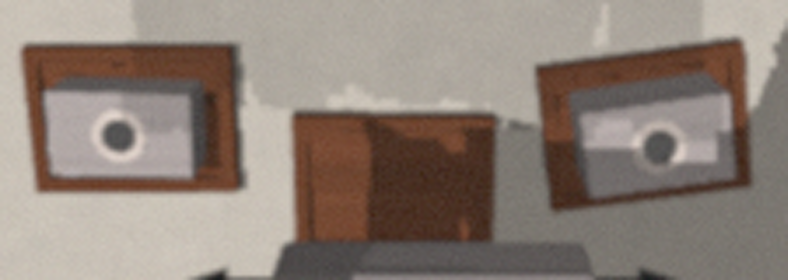

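```bash
python3 -c "
from h import *
s=snap('wrist')
q=lambda p:np.array(p,float)/3.5+[135-.36,155-.36]
W=ray(s,q([(295,114),(496,116),(492,240),(302,243)]),.008)[:,:2]*1000;print('n3',W.round(1).tolist())
d=W[1]-W[0];print(np.degrees(np.arctan2(-d[0],d[1])),np.hypot(*d))
W=ray(s,q([(538,67),(741,40),(749,184),(554,209)]),.008)[:,:2]*1000;print('n2',W.round(1).tolist(),cv2.minAreaRect(W.astype(np.float32)))
W=ray(s,q([(580,114),(728,95),(737,180),(590,199)]),.035)[:,:2]*1000;print('tall',W.round(1).tolist(),cv2.minAreaRect(W.astype(np.float32)))
print(ray(s,q([(660,147)]),.035)*1000,'mid',ray(s,q([(118,137)]),.026)*1000)
W=ray(s,q([(45,90),(190,92),(196,178),(52,178)]),.026)[:,:2]*1000;print('midblk',cv2.minAreaRect(W.astype(np.float32)))
"
```

```text
n3 [[444.6, -152.9], [447.7, -86.8], [491.4, -89.0], [490.2, -153.8]]
-2.6749099348658154 66.19083804796212
n2 [[431.7, -72.8], [425.1, -7.2], [474.4, -2.3], [481.0, -67.8]] ((453.0469665527344, -37.55880355834961), (49.53641891479492, 65.8838882446289), 5.704797267913818)
tall [[440.6, -62.7], [436.3, -18.1], [463.5, -14.2], [468.1, -59.5]] ((452.0402526855469, -38.450439453125), (27.632631301879883, 45.97968292236328), 5.756440162658691)
[[451.9518574  -38.21452519  35.        ]] mid [[ 445.27112395 -206.3697547    26.        ]]
midblk ((444.4951171875, -205.56085205078125), (45.6889762878418, 28.72224235534668), 87.9126968383789)
```

```bash
python3 -c "
from h import *
go((.472,-.1213,.04),Rt(-2.4,0))"
```

```text
t 16.2 turn [-0.0025  0.0059  0.0011] shift(after turn) [-0.0128  0.1642 -0.0444] shift(now axes) [-0.0133  0.1641 -0.0447] len 0.171 tcp [ 0.4282 -0.1066  0.2042] F [-0.1 -0.5 -1.4] w 0.0457
```

Emit:
play_rows:
  increments:
    - [0,0.003,0,-0.004,0.02,-0.015,1]
    - [0,0,0,-0.004,0.04,-0.015,1]
    - [0,0,0,-0.004,0.05,-0.0145,1]
    - [0,0,0,0,0.04,0,1]
    - [0,0,0,0,0.012,0,1]
    - [0,0,0,0,0,0,1]

```text
clock: 16.95
tcp_pos: [0.472, -0.1196, 0.0425]
eef_rot: [-1.224, -1.181, 1.183]
contact_force: [-0.8, 0.5, -0.1]
grip_width: 0.0451
```

```bash
python3 -c "
from h import *
for i in range(3): go((.472,-.1213,.0115),Rt(-2.4,0))
snap('side','s9.png')
f=cv2.imread('pics/s9.png');cv2.imwrite('pics/s9z.png',cv2.resize(f[230:350,220:360],None,fx=5,fy=5,interpolation=2))"
```

```text
t 16.95 turn [-0.0024  0.005   0.0006] shift(after turn) [-0.0017  0.031  -0.    ] shift(now axes) [-0.0017  0.031  -0.0001] len 0.031 tcp [ 0.472  -0.1196  0.0425] F [-0.8  0.5 -0.1] w 0.0451
t 16.95 turn [-0.0024  0.005   0.0006] shift(after turn) [-0.0017  0.031  -0.    ] shift(now axes) [-0.0017  0.031  -0.0001] len 0.031 tcp [ 0.472  -0.1196  0.0425] F [-0.8  0.5 -0.1] w 0.0451
t 16.95 turn [-0.0024  0.005   0.0006] shift(after turn) [-0.0017  0.031  -0.    ] shift(now axes) [-0.0017  0.031  -0.0001] len 0.031 tcp [ 0.472  -0.1196  0.0425] F [-0.8  0.5 -0.1] w 0.0451
```

View pics/s9z.png

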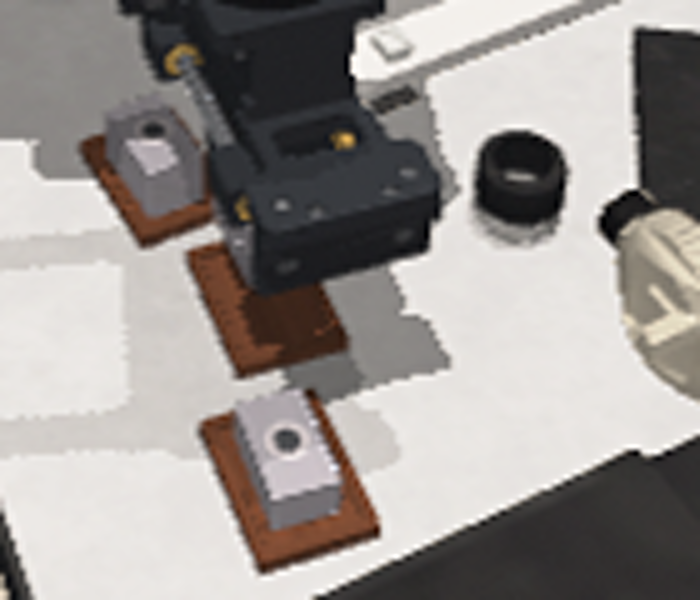

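Emit:
play_rows:
  increments:
    - [0,0,0,-0.0015,0.018,0,1]
    - [0,0,0,0,0.009,0,1]
    - [0,0,0,0,0.002,0,1]
    - [0,0,0,0,0,0,1]

```text
clock: 17.5
tcp_pos: [0.4732, -0.1221, 0.0143]
eef_rot: [-1.227, -1.181, 1.181]
contact_force: [0.6, -0.1, -0.5]
grip_width: 0.0454
```

Emit:
play_rows:
  increments:
    - [0,0,0,0,0.0015,0,1]
    - [0,0,0,0,0.001,0,1]
    - [0,0,0,0,0.0005,0,1]
    - [0,0,0,0,0,0,1]

```text
clock: 18.0
tcp_pos: [0.4728, -0.122, 0.0111]
eef_rot: [-1.226, -1.181, 1.182]
contact_force: [-2.2, 0.3, 4.7]
grip_width: 0.0455
```

Seated (force rose to +4.7 N at the expected height). Release and look.

Emit:
play_rows:
  increments:
    - [0,0,0,0,0,0,0.36]
    - [0,0,0,0,0,0,0.36]
    - [0,0,0,0,-0.02,0,0.36]
    - [0,0,0,0,-0.04,0,0.36]
    - [0,0,0,0.02,-0.05,0.03,0.3]
    - [0,0,0,0.02,-0.03,0.03,0.3]
    - [0,0,0,0,0,0,0.3]

```text
clock: 18.88
tcp_pos: [0.4149, -0.0793, 0.1531]
eef_rot: [-1.23, -1.185, 1.181]
contact_force: [0.7, 0.1, -0.4]
grip_width: 0.062
```

```bash
python3 -c "
from h import *
go((.4525,-.0380,.06),Rt(5.7,0));snap('wrist','w10.png')"
```

```text
t 18.88 turn [ 0.0043 -0.1362 -0.0012] shift(after turn) [ 0.0374  0.0931 -0.0415] shift(now axes) [ 0.0428  0.0932 -0.0357] len 0.109 tcp [ 0.4149 -0.0793  0.1531] F [ 0.7  0.1 -0.4] w 0.062
```

View pics/w10.png

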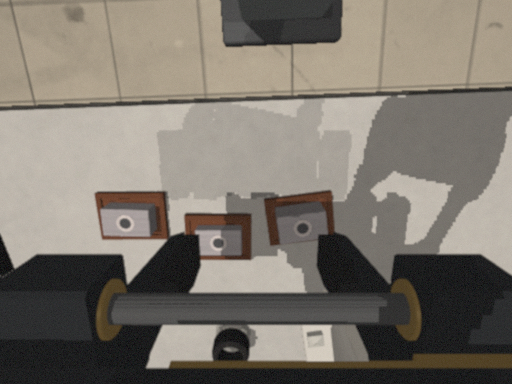

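```bash
python3 -c "
from h import *
s=snap('wrist');print(ray(s,(302.5,228.5),.035))"
```

```text
[[ 0.45266516 -0.04014557  0.035     ]]
```

Emit:
play_rows:
  increments:
    - [0,-0.0681,0,0,0,0,0.3]
    - [0,-0.0681,0,0.01,0,-0.01,0.3]
    - [0,0,0,0.014,0.02,-0.016,0.3]
    - [0,0,0,0.0134,0.04,-0.0155,0.3]
    - [0,0,0,0,0.025,0,0.3]
    - [0,0,0,0,0.01,0,0.3]
    - [0,0,0,0,0,0,0.3]

```text
clock: 19.85
tcp_pos: [0.4517, -0.0393, 0.0542]
eef_rot: [-1.158, -1.278, 1.282]
contact_force: [0.4, -0.0, 0.8]
grip_width: 0.0616
```

```bash
python3 -c "
from h import *
go((.4525,-.0380,.013),Rt(5.7,0))"
```

```text
t 19.85 turn [-0.0042 -0.0015  0.001 ] shift(after turn) [ 0.0012  0.0412 -0.0009] shift(now axes) [ 0.0011  0.0412 -0.0011] len 0.041 tcp [ 0.4517 -0.0393  0.0542] F [ 0.4 -0.   0.8] w 0.0616
```

Emit:
play_rows:
  increments:
    - [0,0,0,0,0.02,0,0.3]
    - [0,0,0,0,0.015,0,0.3]
    - [0,0,0,0,0.0055,0,0.3]
    - [0,0,0,0,0,0,0.4]
    - [0,0,0,0,0,0,1]
    - [0,0,0,0,0,0,1]
    - [0,0,0,0,0,0,1]
    - [0,0,0,0,0,0,1]
  force: 40

```text
clock: 20.85
tcp_pos: [0.4531, -0.0392, 0.0157]
eef_rot: [-1.161, -1.281, 1.281]
contact_force: [-0.2, -0.5, 3.1]
grip_width: 0.0457
```

```bash
python3 -c "
from h import *
go((.4525,-.0380,.013),Rt(5.7,0))
go((.45,.28,.15),Rt(YAW,0))"
```

```text
t 20.85 turn [ 0.     -0.001  -0.0001] shift(after turn) [0.0013 0.0027 0.0005] shift(now axes) [0.0013 0.0027 0.0005] len 0.003 tcp [ 0.4531 -0.0392  0.0157] F [-0.2 -0.5  3.1] w 0.0457
t 20.85 turn [ 0.000e+00  3.096e-01 -1.000e-04] shift(after turn) [ 0.3115 -0.1343  0.0699] shift(now axes) [ 0.318  -0.1343 -0.0283] len 0.346 tcp [ 0.4531 -0.0392  0.0157] F [-0.2 -0.5  3.1] w 0.0457
```

Emit:
play_rows:
  increments:
    - [0,0,0,0,-0.015,0,1]
    - [0,0,0,0,-0.04,0,1]
    - [0,0,0,0,-0.05,0,1]
    - [0,0,0,0.03,-0.03,0,1]
    - [0,0,0,0.055,0,0,1]
    - [0,0,0,0.06,0,0,1]
    - [0,0,0,0.06,0,0,1]
    - [0,0.155,0,0.055,0,0,1]
    - [0,0.155,0,0.03,0,0,1]
    - [0,0,0,0,0,0,1]

```text
clock: 22.1
tcp_pos: [0.4282, 0.2515, 0.1506]
eef_rot: [-1.299, -1.054, 1.055]
contact_force: [0.3, -0.3, -3.0]
grip_width: 0.0457
```

```bash
python3 -c "
from h import *
go(P(.049,0,.07),Rt(YAW,0));snap('wrist','w11.png')"
```

```text
t 22.1 turn [-0.0014  0.0032  0.0002] shift(after turn) [ 0.049   0.0806 -0.0829] shift(now axes) [ 0.0488  0.0804 -0.0832] len 0.126 tcp [0.4282 0.2515 0.1506] F [ 0.3 -0.3 -3. ] w 0.0457
```

View pics/w11.png

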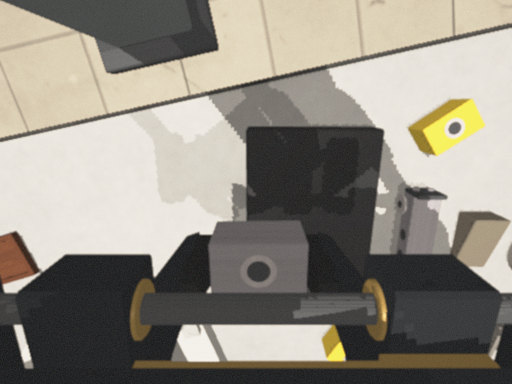

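Emit:
play_rows:
  increments:
    - [0,0.003,0,0.016,0.01,-0.028,1]
    - [0,0,0,0.016,0.02,-0.028,1]
    - [0,0,0,0.0165,0.03,-0.027,1]
    - [0,0,0,0,0.02,0,1]
    - [0,0,0,0,0,0,1]

```text
clock: 22.78
tcp_pos: [0.5175, 0.2771, 0.0676]
eef_rot: [-1.301, -1.043, 1.055]
contact_force: [-0.6, -1.0, -3.3]
grip_width: 0.0455
```

```bash
python3 -c "
from h import *
go(P(.049,0,.0407),Rt(YAW,0));arm.snapshot('top');go(P(.049,0,.0407),Rt(YAW,0))"
```

```text
t 22.77 turn [-0.0064 -0.0039 -0.0043] shift(after turn) [ 0.0053  0.0269 -0.0009] shift(now axes) [ 0.0054  0.0269 -0.0011] len 0.027 tcp [0.5175 0.2771 0.0676] F [-0.6 -1.  -3.3] w 0.0455
t 22.82 turn [-0.0041 -0.0037 -0.0025] shift(after turn) [ 0.0044  0.0284 -0.0002] shift(now axes) [ 0.0044  0.0284 -0.0003] len 0.029 tcp [0.5184 0.2778 0.0691] F [ 0.1  1.2 -2.1] w 0.046
```

Emit:
play_rows:
  increments:
    - [0,0,0,0.0045,0,0,1]
    - [0,0,0,0,0.01,0,1]
    - [0,0,0,0,0.01,0,1]
    - [0,0,0,0,0,0,1]

```text
clock: 23.32
tcp_pos: [0.5198, 0.2833, 0.0488]
eef_rot: [-1.302, -1.047, 1.052]
contact_force: [-0.6, -0.9, -3.4]
grip_width: 0.0459
```

```bash
python3 -c "
from h import *
go(P(.049,0,.0407),Rt(YAW,0));arm.snapshot('top');go(P(.049,0,.0407),Rt(YAW,0))
arm.snapshot('top');go(P(.049,0,.0407),Rt(YAW,0))"
```

```text
t 23.32 turn [-0.0032 -0.0031 -0.0017] shift(after turn) [-0.0013  0.0081 -0.    ] shift(now axes) [-0.0013  0.0081 -0.    ] len 0.008 tcp [0.5198 0.2833 0.0488] F [-0.6 -0.9 -3.4] w 0.0459
t 23.38 turn [-0.0024 -0.0033 -0.0011] shift(after turn) [-0.0016  0.0086  0.0005] shift(now axes) [-0.0016  0.0086  0.0004] len 0.009 tcp [0.5203 0.2835 0.0493] F [ 0.4 -0.1 -3.7] w 0.0457
t 23.43 turn [-0.0017 -0.0033 -0.0006] shift(after turn) [-0.0019  0.009   0.0008] shift(now axes) [-0.0019  0.009   0.0008] len 0.009 tcp [0.5207 0.2837 0.0497] F [ 0.2 -0.1 -3.3] w 0.0458
```

Emit:
play_rows:
  increments:
    - [0,-0.003,0,-0.0015,0.005,0,1]
    - [0,0,0,0,0.003,0,1]
    - [0,0,0,0,0,0,1]
    - [0,0,0,0,0,0,1]

```text
clock: 23.92
tcp_pos: [0.5208, 0.2824, 0.0422]
eef_rot: [-1.301, -1.051, 1.052]
contact_force: [0.5, -0.1, -2.3]
grip_width: 0.0456
```

```bash
python3 -c "
from h import *
go(P(.049,0,.0407),Rt(YAW,0))"
```

```text
t 23.93 turn [-0.001  -0.0005  0.    ] shift(after turn) [-0.0006  0.0015  0.0012] shift(now axes) [-0.0006  0.0015  0.0012] len 0.002 tcp [0.5208 0.2824 0.0422] F [ 0.5 -0.1 -2.3] w 0.0456
```

Emit:
play_rows:
  increments:
    - [0,0,0,-0.0005,0.001,0.001,1]
    - [0,0,0,0,0.001,0,1]
    - [0,0,0,0,0.0005,0,1]
    - [0,0,0,0,0,0,1]

```text
clock: 24.42
tcp_pos: [0.5197, 0.2821, 0.0407]
eef_rot: [-1.301, -1.051, 1.052]
contact_force: [-3.5, -1.7, 4.4]
grip_width: 0.0456
```

Contact at the expected height. Release, rise, and look.

Emit:
play_rows:
  increments:
    - [0,0,0,0,0,0,0.36]
    - [0,0,0,0,0,0,0.36]
    - [0,0,0,0,0,0,0.36]
    - [0,0,0,0,-0.02,0,0.36]
    - [0,0,0,0,-0.04,0,0.36]
    - [0,0,0,0.01,-0.05,0,0.36]
    - [0,0,0,0.04,-0.03,0,0.4]
    - [0,0,0,0.04,0,0.01,0.45]
    - [0,0,0,0.015,0,0.01,0.45]
    - [0,0,0,0,0,0,0.45]

```text
clock: 25.68
tcp_pos: [0.5213, 0.3893, 0.1797]
eef_rot: [-1.3, -1.052, 1.055]
contact_force: [0.7, -0.2, -0.0]
grip_width: 0.0483
```

```bash
python3 -c "
from h import *
go((.5282,.3883,.0105),Rt(YAW,0));snap('wrist','w12.png')
f=cv2.imread('pics/w12.png');cv2.imwrite('pics/w12z.png',cv2.resize(f[20:260,90:390],None,fx=2.5,fy=2.5,interpolation=2))"
```

```text
t 25.68 turn [-0.0015  0.0016 -0.0009] shift(after turn) [ 0.0004  0.1692 -0.0069] shift(now axes) [ 0.0006  0.1692 -0.0072] len 0.169 tcp [0.5213 0.3893 0.1797] F [ 0.7 -0.2 -0. ] w 0.0483
```

View pics/w12z.png

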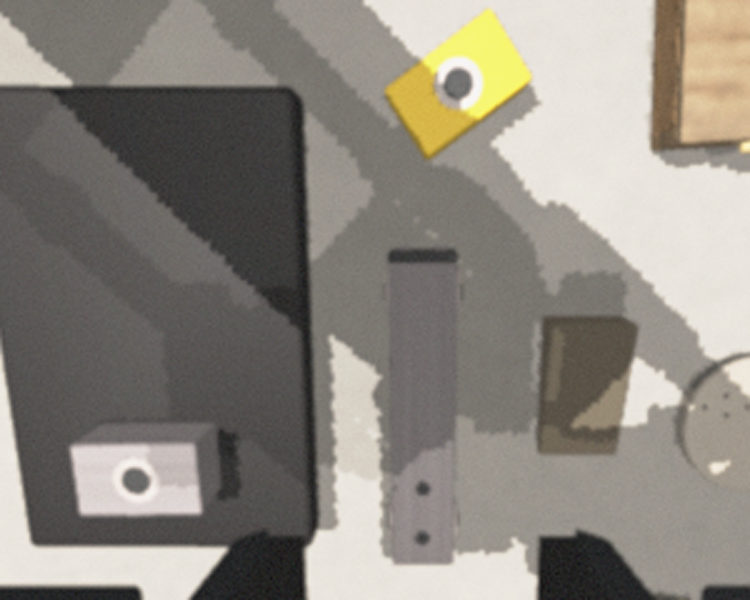

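```bash
python3 -c "
from h import *
s=snap('wrist');q=lambda p:np.array(p,float)/2.5+[90-.3,20-.3]
cy,sy=np.cos(np.radians(YAW)),np.sin(np.radians(YAW))
def pf(w): d=w[:,:2]-C; return np.c_[d[:,0]*cy+d[:,1]*sy,-d[:,0]*sy+d[:,1]*cy].round(4)
print('tall hole',pf(ray(s,q([(135,480)]),.06)))
print('tall top',pf(ray(s,q([(70,445),(195,443),(202,512),(79,514)]),.06)))
print('plate edge right',pf(ray(s,q([(300,95),(315,540)]),.03)))
print('stop top corners',pf(ray(s,q([(389,250),(457,250)]),.038)),'far end',pf(ray(s,q([(392,562),(453,562)]),.03)),'holes',pf(ray(s,q([(423,488),(423,538)]),.03)))
print('tcp', pf(np.array([[.5282,.3883,0]])))
"
```

```text
tall hole [[ 0.0492 -0.0004]]
tall top [[ 0.0359 -0.0224]
 [ 0.035   0.0228]
 [ 0.0617  0.0232]
 [ 0.0626 -0.0225]]
plate edge right [[-0.0845  0.0612]
 [ 0.0863  0.06  ]]
stop top corners [[-0.0317  0.0925]
 [-0.0318  0.1171]] far end [[0.0963 0.0921]
 [0.0962 0.1177]] holes [[0.0632 0.105 ]
 [0.0853 0.1051]]
tcp [[0.0352 0.1057]]
```

Emit:
play_rows:
  increments:
    - [0,0,0,0,0.03,-0.004,0.45]
    - [0,0,0,0,0.05,-0.003,0.5]
    - [0,0,0,0,0.045,0,0.52]
    - [0,0,0,0,0.03,0,0.52]
    - [0,0,0,0,0.01,0,0.52]
    - [0,0,0,0,0,0,0.52]
  force: 45

```text
clock: 26.52
tcp_pos: [0.5289, 0.3865, 0.0143]
eef_rot: [-1.301, -1.05, 1.053]
contact_force: [0.3, -0.4, 1.1]
grip_width: 0.0425
```

```bash
python3 -c "
from h import *
go((.5282,.3883,.0105),Rt(YAW,0));"
```

```text
t 26.52 turn [-0.0018 -0.0012 -0.0011] shift(after turn) [0.0016 0.0038 0.0011] shift(now axes) [0.0016 0.0038 0.0011] len 0.004 tcp [0.5289 0.3865 0.0143] F [ 0.3 -0.4  1.1] w 0.0425
```

Emit:
play_rows:
  increments:
    - [0,0,0,0.0012,0.003,0.001,0.52]
    - [0,0,0,0,0,0,0.55]
    - [0,0,0,0,0,0,1]
    - [0,0,0,0,0,0,1]
    - [0,0,0,0,0,0,1]
    - [0,0,0,0,0,0,1]

```text
clock: 27.28
tcp_pos: [0.5285, 0.389, 0.0125]
eef_rot: [-1.301, -1.052, 1.052]
contact_force: [-1.5, -1.0, 4.8]
grip_width: 0.0259
```

```bash
python3 -c "
from h import *
go((.5282,.3883,.0105),Rt(YAW,0));go(B(0,.010+.06,17.46),Rt(YAW,17.46))"
```

```text
t 27.27 turn [-0.0005 -0.0003  0.0003] shift(after turn) [-0.0008  0.002   0.0002] shift(now axes) [-0.0008  0.002   0.0002] len 0.002 tcp [0.5285 0.389  0.0125] F [-1.5 -1.   4.8] w 0.0259
t 27.27 turn [-3.053e-01 -3.000e-04  3.000e-04] shift(after turn) [-0.1065 -0.1119  0.0232] shift(now axes) [-0.1065 -0.0998  0.0557] len 0.156 tcp [0.5285 0.389  0.0125] F [-1.5 -1.   4.8] w 0.0259
```

Emit:
play_rows:
  increments:
    - [0,0,0,0,-0.015,0,1]
    - [0,0,0,0,-0.035,0,1]
    - [0,0,0,0,-0.045,0,1]
    - [0,0,0,-0.01,-0.03,0,1]
    - [-0.1,0,0,-0.02,0,0,1]
    - [-0.105,0,0,-0.03,0,0,1]
    - [-0.1,0,0,-0.03,0,0,1]
    - [0,0,0,-0.016,0,0,1]
    - [0,0,0,0,0,0,1]
    - [0,0,0,0,0,0,1]

```text
clock: 28.52
tcp_pos: [0.5077, 0.2862, 0.1376]
eef_rot: [-1.542, -1.247, 0.913]
contact_force: [0.1, 0.2, -5.0]
grip_width: 0.026
```

```bash
python3 -c "
from h import *
go(B(0.0005,.0123+.02,17.46),Rt(YAW,17.46))
snap('side','s13.png');f=cv2.imread('pics/s13.png');cv2.imwrite('pics/s13z.png',cv2.resize(f[80:220,130:290],None,fx=4.2,fy=4.2,interpolation=2))"
```

```text
t 28.52 turn [-0.0002 -0.0017  0.0016] shift(after turn) [-0.0016  0.0449  0.0614] shift(now axes) [-0.0017  0.0449  0.0613] len 0.076 tcp [0.5077 0.2862 0.1376] F [ 0.1  0.2 -5. ] w 0.026
```

View pics/s13z.png

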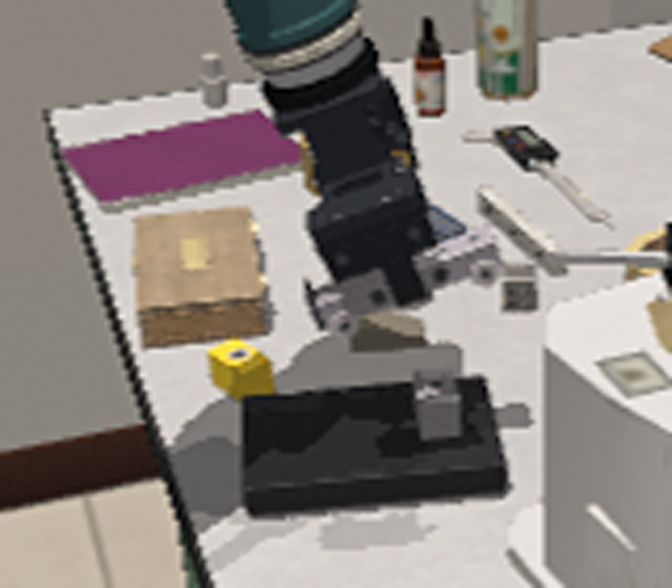

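Emit:
play_rows:
  increments:
    - [0,0,0,0,0,0.02,1]
    - [0,0,0,-0.0015,0,0.025,1]
    - [0,0,0,0,0.01,0.016,1]
    - [0,0,0,0,0.02,0,1]
    - [0,0,0,0,0.012,0,1]
    - [0,0,0,0,0,0,1]
    - [0,0,0,0,0,0,1]

```text
clock: 29.45
tcp_pos: [0.4616, 0.2936, 0.0787]
eef_rot: [-1.543, -1.247, 0.915]
contact_force: [-0.4, -0.5, -3.9]
grip_width: 0.0254
```

```bash
python3 -c "
from h import *
go(B(0.0005,.0123,17.46),Rt(YAW,17.46))
snap('side','s14.png');f=cv2.imread('pics/s14.png');cv2.imwrite('pics/s14z.png',cv2.resize(f[120:220,160:270],None,fx=6,fy=6,interpolation=2))"
```

```text
t 29.45 turn [-0.0004 -0.0007  0.0002] shift(after turn) [ 0.0008  0.0226 -0.0008] shift(now axes) [ 0.0008  0.0226 -0.0008] len 0.023 tcp [0.4616 0.2936 0.0787] F [-0.4 -0.5 -3.9] w 0.0254
```

View pics/s14z.png

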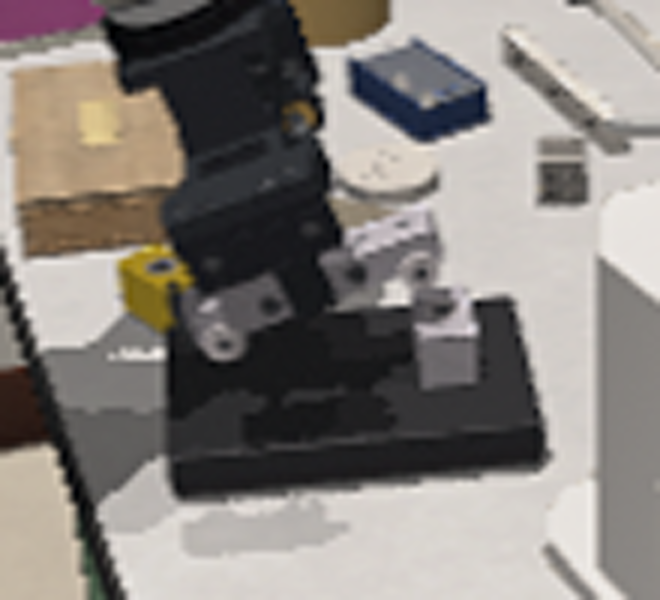

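Emit:
play_rows:
  increments:
    - [0,0,0,0.0005,0.01,-0.001,1]
    - [0,0,0,0,0.007,-0.001,1]
    - [0,0,0,0,0.001,0,1]
    - [0,0,0,0,0,0,1]

```text
clock: 30.0
tcp_pos: [0.4684, 0.2921, 0.0615]
eef_rot: [-1.543, -1.246, 0.916]
contact_force: [0.4, -0.1, -4.1]
grip_width: 0.0257
```

```bash
python3 -c "
from h import *
go(B(0.0005,.0123,17.46),Rt(YAW,17.46))"
```

```text
t 30.0 turn [-0.0011 -0.0005 -0.0006] shift(after turn) [0.0009 0.0041 0.0007] shift(now axes) [0.0009 0.0041 0.0007] len 0.004 tcp [0.4684 0.2921 0.0615] F [ 0.4 -0.1 -4.1] w 0.0257
```

Emit:
play_rows:
  increments:
    - [0,0,0,0.0005,0.002,0.0003,1]
    - [0,0,0,0,0.0015,0.0004,1]
    - [0,0,0,0,0,0,1]
    - [0,0,0,0,0,0,1]

```text
clock: 30.5
tcp_pos: [0.4689, 0.2927, 0.0583]
eef_rot: [-1.543, -1.247, 0.916]
contact_force: [0.3, -0.2, -4.8]
grip_width: 0.0255
```

```bash
python3 -c "
from h import *
go(B(0.0005,.0123,17.46),Rt(YAW,17.46));print(arm.get_obs()['moment'].round(2))"
```

```text
t 30.5 turn [-0.0007 -0.0003 -0.0001] shift(after turn) [0.0002 0.0009 0.0001] shift(now axes) [0.0002 0.0009 0.0001] len 0.001 tcp [0.4689 0.2927 0.0583] F [ 0.3 -0.2 -4.8] w 0.0255
[0.05 0.36 0.01]
```

Emit:
play_rows:
  increments:
    - [0,0,0,0,0.001,0.0003,1]
    - [0,0,0,0,0.001,0.0003,1]
    - [0,0,0,0,0,0,1]

```text
clock: 30.88
tcp_pos: [0.4691, 0.2928, 0.0571]
eef_rot: [-1.543, -1.247, 0.915]
contact_force: [-4.8, -1.3, 4.1]
grip_width: 0.0254
```

```bash
python3 -c "
from h import *
go(B(0.0005,.0123,17.46),Rt(YAW,17.46));print(arm.get_obs()['moment'].round(2))"
```

```text
t 30.88 turn [-0.0002 -0.0007 -0.0001] shift(after turn) [-0.     -0.0003 -0.0001] shift(now axes) [-0.     -0.0003 -0.0001] len 0.0 tcp [0.4691 0.2928 0.0571] F [-4.8 -1.3  4.1] w 0.0254
[-0.29  0.61 -0.1 ]
```

Emit:
play_rows:
  increments:
    - [0,0,0,0,0,0,1]
    - [0,0,0,0,0,0,1]
  force: 4

```text
clock: 31.12
tcp_pos: [0.4693, 0.2928, 0.0568]
eef_rot: [-1.543, -1.247, 0.915]
contact_force: [-3.6, -2.4, 5.1]
grip_width: 0.026
```

Emit:
play_rows:
  increments:
    - [0,0,0,0,0,0,0.66]
    - [0,0,0,0,0,0,0.6]
    - [0,0,0,0,0,0,0.55]
    - [0,0,0,0,-0.01,0,0.55]
    - [0,0,0,0,-0.03,0,0.5]
    - [0,0,0,0,-0.04,0,0.45]
    - [0,0,0,0,-0.03,0,0.45]
    - [0,0,0,0,0,0,0.45]

```text
clock: 32.12
tcp_pos: [0.4381, 0.3013, 0.1647]
eef_rot: [-1.542, -1.252, 0.909]
contact_force: [0.6, 0.4, 0.1]
grip_width: 0.0483
```

```bash
python3 -c "
from h import *
go((.5274,.4575,.0051),Rt(YAW,0))
snap('wrist','w15.png')
snap('side','s15.png');f=cv2.imread('pics/s15.png');cv2.imwrite('pics/s15z.png',cv2.resize(f[120:220,160:270],None,fx=6,fy=6,interpolation=2))"
```

```text
t 32.12 turn [ 3.081e-01 -3.000e-04  5.500e-03] shift(after turn) [ 0.1714  0.1596 -0.0546] shift(now axes) [ 0.1705  0.1696 -0.0035] len 0.241 tcp [0.4381 0.3013 0.1647] F [0.6 0.4 0.1] w 0.0483
```

View pics/s15z.png

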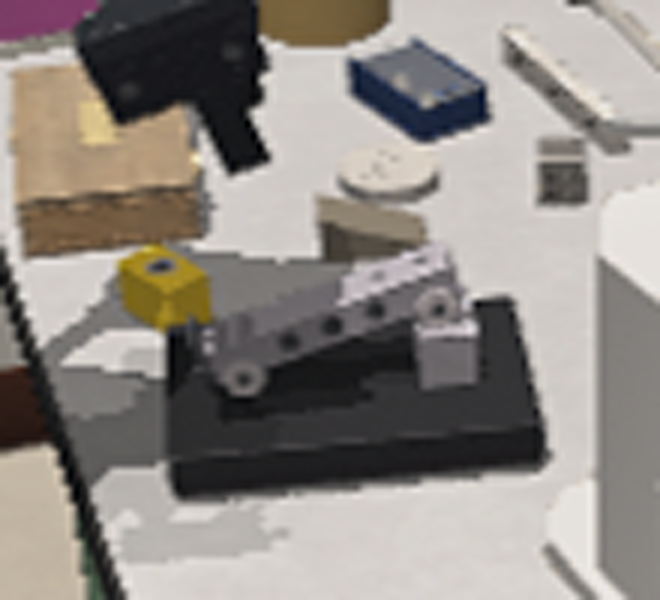

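View pics/w15.png

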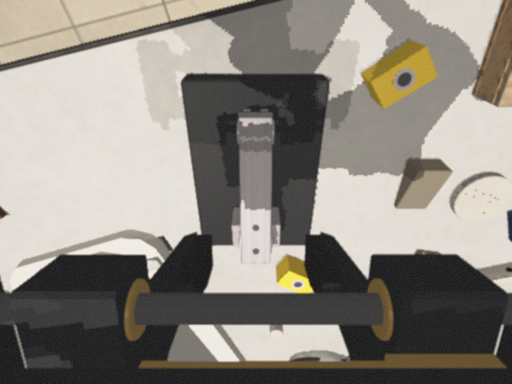

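Emit:
play_rows:
  increments:
    - [0.1,0,0,0.01,0,0,0.4]
    - [0.105,0,0,0.02,0,0,0.4]
    - [0.1,0,0,0.04,0,-0.015,0.4]
    - [0,0,0,0.045,0,-0.02,0.4]
    - [0,0,0,0.04,0.01,-0.02,0.4]
    - [0,0,0,0.016,0.02,0,0.4]
    - [0,0,0,0,0.02,0,0.4]
    - [0,0,0,0,0,0,0.4]
  force: 25

```text
clock: 33.22
tcp_pos: [0.5238, 0.4527, 0.1078]
eef_rot: [-1.301, -1.044, 1.059]
contact_force: [-1.0, 0.1, -0.0]
grip_width: 0.0529
```

```bash
python3 -c "
from h import *
go((.5274,.4575,.0051),Rt(YAW,0))
snap('wrist','w16.png')"
```

```text
t 33.23 turn [-0.006  -0.0005 -0.0067] shift(after turn) [ 0.0055  0.1027 -0.0025] shift(now axes) [ 0.0062  0.1027 -0.0031] len 0.103 tcp [0.5238 0.4527 0.1078] F [-1.   0.1 -0. ] w 0.0529
```

View pics/w16.png

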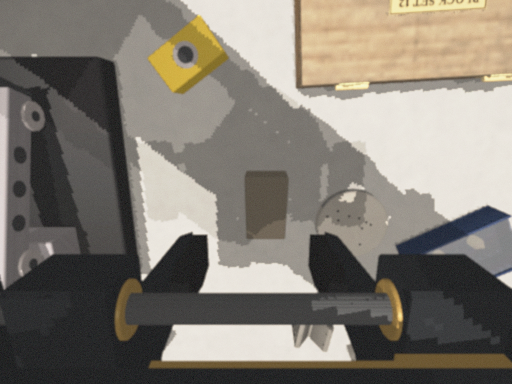

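```bash
python3 -c "
from h import *
s=snap('wrist');f=s['frame'];cv2.imwrite('pics/w16z.png',cv2.resize(f[160:250,235:300,::-1],None,fx=6,fy=6,interpolation=2))
a=ray(s,[(246,171),(288,171)],.027);b=ray(s,[(247,239),(287,239)],.008)
a,b=a.mean(0),b.mean(0);print(a,b,np.linalg.norm(b[:2]-a[:2]),np.degrees(np.arctan2(b[1]-a[1],b[0]-a[0])))
cy,sy=np.cos(np.radians(YAW)),np.sin(np.radians(YAW));d=np.array([.5274,.4575])-a[:2];print('tcp in wedge',d[0]*cy+d[1]*sy,-d[0]*sy+d[1]*cy)
go((.5274,.4575,.0051),Rt(YAW,0))"
```

```text
[0.50103792 0.46498146 0.027     ] [0.56456563 0.4523638  0.008     ] 0.0647686180528397 -11.233695201583771
tcp in wedge 0.02734464720688214 -0.0017892610833060013
t 33.33 turn [-0.0023 -0.0008 -0.0019] shift(after turn) [ 0.0038  0.1064 -0.0011] shift(now axes) [ 0.004   0.1064 -0.0013] len 0.107 tcp [0.5256 0.454  0.1115] F [ 0.1  0.6 -0.5] w 0.0531
```

View pics/w16z.png

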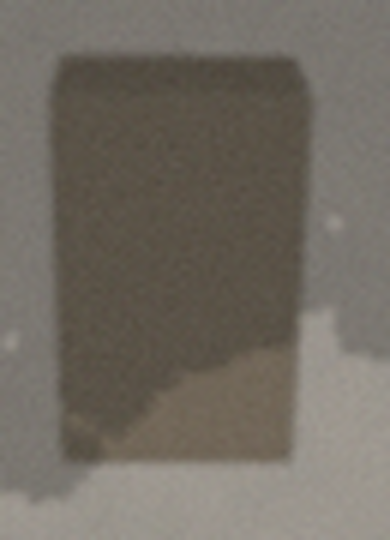

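```bash
python3 -c "
from h import *
s=snap('wrist')
q=lambda p:np.array(p,float)/6+[235-.4,160-.4]
cy,sy=np.cos(np.radians(YAW)),np.sin(np.radians(YAW));T=np.array([.5274,.4575])
for n,p,z in(('thick top',[(52,93),(312,93)],.027),('thick bot',[(62,57),(298,57)],0.),('thin',[(64,461),(293,461)],.008)):
    w=ray(s,q(p),z);m=w.mean(0);d=T-m[:2];print(n,m,np.linalg.norm(w[1]-w[0]),'tcp rel',d[0]*cy+d[1]*sy,-d[0]*sy+d[1]*cy)
go((.5274,.4575,.0051),Rt(YAW,0))"
```

```text
thick top [0.50521013 0.46358468 0.027     ] 0.033182927004771 tcp rel 0.022972340769272723 -0.0012980876836295157
thick bot [0.50615294 0.46362197 0.        ] 0.033478143271926324 tcp rel 0.022058299585940182 -0.0015321773531646815
thin [0.56352483 0.45131332 0.008     ] 0.03360502199956935 tcp rel -0.03661909724423337 -0.0015232045129131202
t 33.38 turn [-0.001  -0.0009 -0.0002] shift(after turn) [ 0.0032  0.1076 -0.0005] shift(now axes) [ 0.0032  0.1076 -0.0006] len 0.108 tcp [0.5262 0.4545 0.1127] F [0.5 0.3 1. ] w 0.0528
```

Emit:
play_rows:
  increments:
    - [0,0,0,0.003,0.03,0,0.4]
    - [0,0,0,0,0.04,0,0.4]
    - [0,0,0,0,0.025,0,0.4]
    - [0,0,0,0,0.005,0,0.4]
    - [0,0,0,0,0,0,0.4]
    - [0,0,0,0,0,0,0.4]

```text
clock: 34.12
tcp_pos: [0.5281, 0.4592, 0.0149]
eef_rot: [-1.301, -1.054, 1.049]
contact_force: [0.1, -0.0, 0.6]
grip_width: 0.0528
```

```bash
python3 -c "
from h import *
go((.5274,.4585,.0051),Rt(YAW,0))"
```

```text
t 34.12 turn [ 0.0013 -0.0005  0.0028] shift(after turn) [-0.0008  0.0098  0.0006] shift(now axes) [-0.0008  0.0098  0.0006] len 0.01 tcp [0.5281 0.4592 0.0149] F [ 0.1 -0.   0.6] w 0.0528
```

Emit:
play_rows:
  increments:
    - [0,0,0,0,0.006,0.0005,0.4]
    - [0,0,0,0,0.003,0,0.4]
    - [0,0,0,0,0,0,0.45]
    - [0,0,0,0,0,0,0.5]
    - [0,0,0,0,0,0,1]
    - [0,0,0,0,0,0,1]
    - [0,0,0,0,0,0,1]
    - [0,0,0,0,0,0,1]

```text
clock: 35.12
tcp_pos: [0.5264, 0.4583, 0.0036]
eef_rot: [-1.301, -1.051, 1.052]
contact_force: [-0.5, 0.3, 0.5]
grip_width: 0.0335
```

```bash
python3 -c "
from h import *
go((.5274,.4585,.0051),Rt(YAW,0))"
```

```text
t 35.12 turn [-0.001  -0.0004 -0.0001] shift(after turn) [ 0.0004 -0.0015 -0.001 ] shift(now axes) [ 0.0004 -0.0015 -0.001 ] len 0.002 tcp [0.5264 0.4583 0.0036] F [-0.5  0.3  0.5] w 0.0335
```

Emit:
play_rows:
  increments:
    - [0,0,0,0,-0.015,0,1]
    - [0,0,0,0,-0.04,0,1]
    - [0,0,0,0,-0.05,0,1]
    - [0,0,0,-0.01,-0.04,0,1]
    - [0,0,0,-0.04,-0.02,0.02,1]
    - [-0.1,0,0,-0.05,0,0,1]
    - [-0.105,0,0,-0.05,0,0,1]
    - [-0.1,0,0,-0.022,0,0,1]
    - [0,0,0,0,0,0,1]
    - [0,0,0,0,0,0,1]

```text
clock: 36.38
tcp_pos: [0.4714, 0.2953, 0.1696]
eef_rot: [-1.542, -1.248, 0.914]
contact_force: [0.5, 0.6, -2.5]
grip_width: 0.0335
```

```bash
python3 -c "
from h import *
go(B(-.0335,.0336+.03,17.46),Rt(YAW,17.46))"
```

```text
t 36.38 turn [-0.0007 -0.0007  0.0018] shift(after turn) [-0.0029  0.0553  0.0693] shift(now axes) [-0.0031  0.0553  0.0693] len 0.089 tcp [0.4714 0.2953 0.1696] F [ 0.5  0.6 -2.5] w 0.0335
```

Emit:
play_rows:
  increments:
    - [0,0,0,0,0.01,0.02,1]
    - [0,0,0,-0.0015,0.015,0.025,1]
    - [0,0,0,-0.0015,0.015,0.02,1]
    - [0,0,0,0,0.015,0.004,1]
    - [0,0,0,0,0,0,1]
    - [0,0,0,0,0,0,1]

```text
clock: 37.12
tcp_pos: [0.4234, 0.3025, 0.0963]
eef_rot: [-1.543, -1.248, 0.914]
contact_force: [0.6, 0.1, -3.3]
grip_width: 0.034
```

```bash
python3 -c "
from h import *
go(B(-.0335,.0336,17.46),Rt(YAW,17.46))
snap('side','s17.png');f=cv2.imread('pics/s17.png');cv2.imwrite('pics/s17z.png',cv2.resize(f[120:220,160:270],None,fx=6,fy=6,interpolation=2))"
```

```text
t 37.12 turn [ 0.0002 -0.0011  0.0009] shift(after turn) [0.0001 0.0299 0.0011] shift(now axes) [0.0001 0.0299 0.0011] len 0.03 tcp [0.4234 0.3025 0.0963] F [ 0.6  0.1 -3.3] w 0.034
```

View pics/s17z.png

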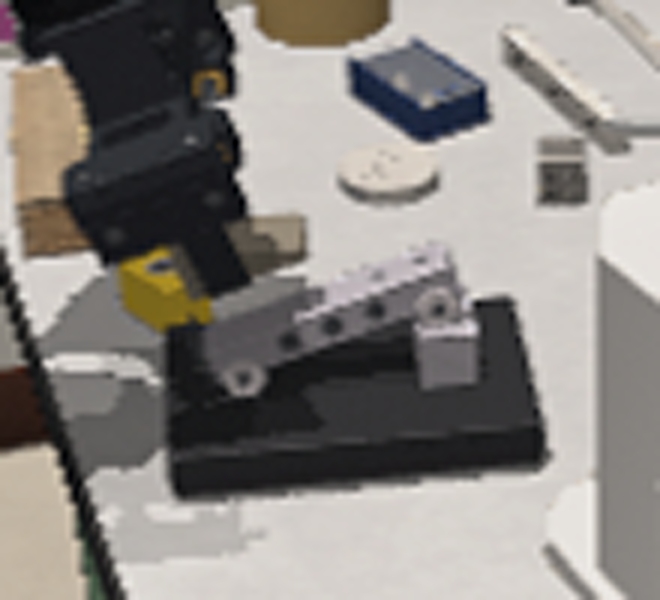

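Emit:
play_rows:
  increments:
    - [0,0,0,0,0.012,0.001,1]
    - [0,0,0,0,0.01,0,1]
    - [0,0,0,0,0.004,0,1]
    - [0,0,0,0,0,0,1]
    - [0,0,0,0,0,0,1]

```text
clock: 37.8
tcp_pos: [0.4287, 0.3004, 0.0704]
eef_rot: [-1.543, -1.247, 0.915]
contact_force: [-0.3, 0.5, -2.7]
grip_width: 0.0336
```

```bash
python3 -c "
from h import *
go(B(-.0335,.0336,17.46),Rt(YAW,17.46))"
```

```text
t 37.8 turn [-0.0006 -0.0005  0.0001] shift(after turn) [ 0.001   0.0035 -0.0013] shift(now axes) [ 0.001   0.0035 -0.0013] len 0.004 tcp [0.4287 0.3004 0.0704] F [-0.3  0.5 -2.7] w 0.0336
```

Emit:
play_rows:
  increments:
    - [0,0,0,0.0008,0.0015,-0.001,1]
    - [0,0,0,0,0.001,0,1]
    - [0,0,0,0,0,0,1]
    - [0,0,0,0,0,0,1]

```text
clock: 38.3
tcp_pos: [0.4304, 0.3008, 0.0683]
eef_rot: [-1.543, -1.247, 0.915]
contact_force: [0.9, 0.2, -3.1]
grip_width: 0.0338
```

```bash
python3 -c "
from h import *
go(B(-.0335,.0336,17.46),Rt(YAW,17.46))"
```

```text
t 38.3 turn [-0.0007 -0.0004 -0.0001] shift(after turn) [ 0.0004  0.001  -0.0004] shift(now axes) [ 0.0004  0.001  -0.0004] len 0.001 tcp [0.4304 0.3008 0.0683] F [ 0.9  0.2 -3.1] w 0.0338
```

Emit:
play_rows:
  increments:
    - [0,0,0,0.0003,0.001,0,1]
    - [0,0,0,0,0.0007,0,1]
    - [0,0,0,0,0,0,1]

```text
clock: 38.67
tcp_pos: [0.431, 0.301, 0.0668]
eef_rot: [-1.543, -1.247, 0.915]
contact_force: [-2.7, -0.3, 0.9]
grip_width: 0.0337
```

```bash
python3 -c "
from h import *
go(B(-.0335,.0336,17.46),Rt(YAW,17.46))
snap('side','s18.png');f=cv2.imread('pics/s18.png');cv2.imwrite('pics/s18z.png',cv2.resize(f[120:220,160:270],None,fx=6,fy=6,interpolation=2))"
```

```text
t 38.67 turn [-0.0007 -0.0005 -0.0001] shift(after turn) [-0.     -0.0005 -0.0004] shift(now axes) [-0.     -0.0005 -0.0004] len 0.001 tcp [0.431  0.301  0.0668] F [-2.7 -0.3  0.9] w 0.0337
```

View pics/s18z.png

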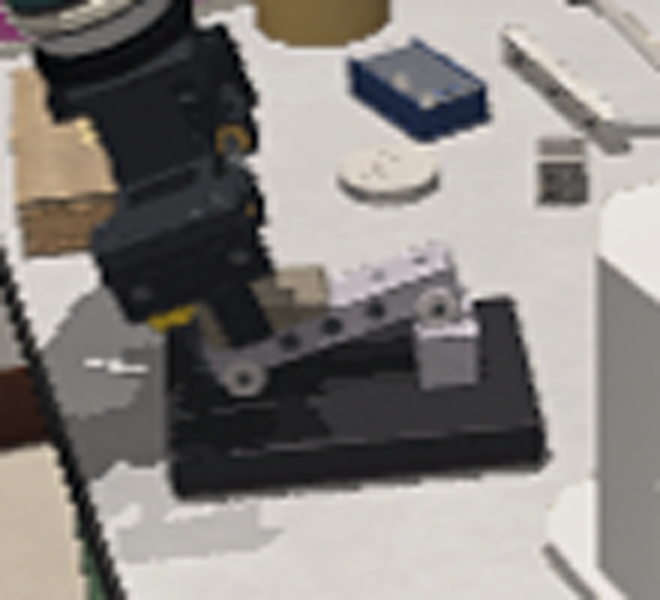

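Emit:
play_rows:
  increments:
    - [0,0,0,0,0.0004,0,1]
    - [0,0,0,0,0,0,1]
    - [0,0,0,0,0,0,1]
  force: 4

```text
clock: 39.1
tcp_pos: [0.4313, 0.301, 0.0666]
eef_rot: [-1.543, -1.247, 0.915]
contact_force: [-4.0, -1.0, 4.6]
grip_width: 0.0339
```

Emit:
play_rows:
  increments:
    - [0,0,0,0,0,0,0.58]
    - [0,0,0,0,0,0,0.5]
    - [0,0,0,0,0,0,0.45]
    - [0,0,0,0,-0.01,0,0.45]
    - [0,0,0,0,-0.03,0,0.4]
    - [0,0,0,0,-0.04,0,0.4]
    - [0,0,0,0,-0.03,-0.02,0.4]
    - [0,0,0,0,0,-0.03,0.4]
    - [0,0,0,0,0,0,0.4]

```text
clock: 40.22
tcp_pos: [0.4473, 0.2984, 0.1886]
eef_rot: [-1.544, -1.248, 0.91]
contact_force: [-0.5, 0.5, -0.1]
grip_width: 0.0535
```

```bash
python3 -c "
from h import *
go(B(-.0335,.0336+.13,17.46),Rt(YAW,0))
snap('wrist','w19.png')
snap('side','s19.png');f=cv2.imread('pics/s19.png');cv2.imwrite('pics/s19z.png',cv2.resize(f[120:220,160:270],None,fx=6,fy=6,interpolation=2))"
```

```text
t 40.23 turn [ 0.3066 -0.0023  0.003 ] shift(after turn) [-0.0008 -0.0029  0.0553] shift(now axes) [-0.0009 -0.0195  0.0519] len 0.055 tcp [0.4473 0.2984 0.1886] F [-0.5  0.5 -0.1] w 0.0535
```

View pics/s19z.png

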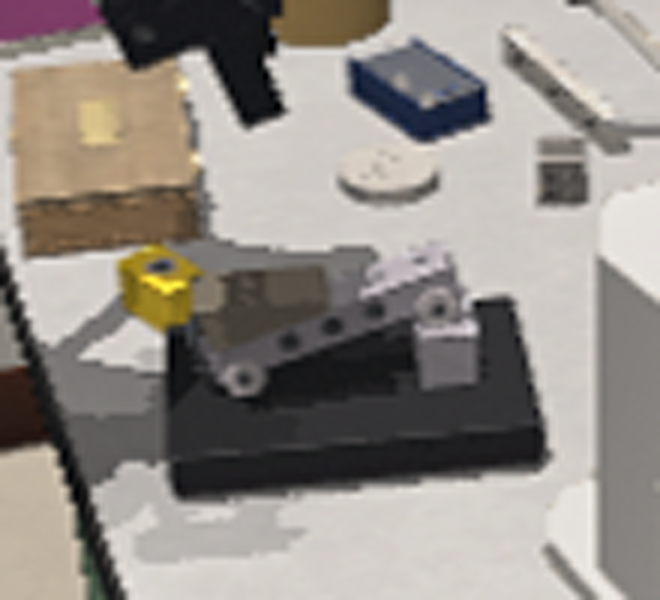

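View pics/w19.png

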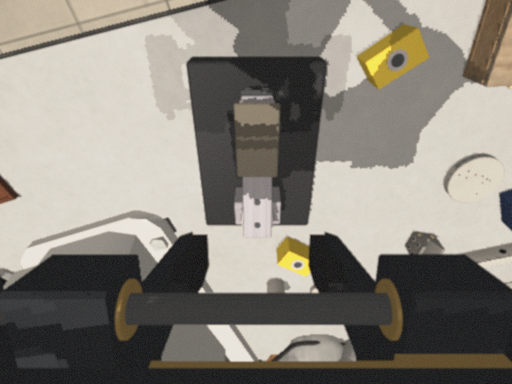

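```bash
python3 -c "
import cv2
f=cv2.imread('pics/w19.png');cv2.imwrite('pics/w19z.png',cv2.resize(f[50:245,180:335],None,fx=3,fy=3,interpolation=2))
f=cv2.imread('pics/w19.png');cv2.imwrite('pics/w19y.png',cv2.resize(f[80:245,220:295],None,fx=7.5,fy=3.6,interpolation=2))"
```

View pics/w19y.png

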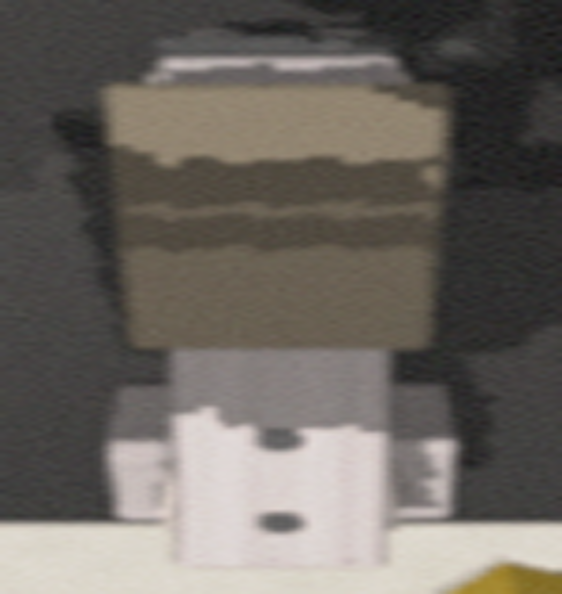

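```bash
python3 -c "
from h import *
s=snap('wrist')
q=lambda c,r:np.array([c/7.5+220-.43,r/3.6+80-.36])
Rm=R.from_rotvec(np.ravel(s['rvec'])).as_matrix();c=-Rm.T@np.ravel(s['tvec'])
T=Rt(YAW,17.46);bx,by,bz=-T[:,2],T[:,0],-T[:,1]
O=B(0,0,17.46)
def bar(col,row,z):
    d=Rm.T@np.linalg.inv(s['intrinsics'])@np.r_[q(col,row),1]
    n=bz; t=((O+bz*z-c)@n)/(d@n); X=c+d*t-O
    return (1000*np.array([X@bx,X@by])).round(1)
for n,a in dict(thinL=(133,348,.038),thinR=(432,348,.038),thickL=(101,87,.057),thickR=(450,87,.057),hole1=(280,439,.03),hole2=(280,521,.03),endL=(177,565,.03),endR=(386,565,.03),stopL=(160,56,.038),stopR=(390,56,.038)).items(): print(n,bar(*a))
print('block',[ (ray(s,q(*p),.06)[0]-P(0,0,0)).round(4) for p in((108,440),(455,440),(450,518),(113,520))])
"
```

```text
thinL [ -1.1 -17.8]
thinR [-1.1 15.4]
thickL [-59.1 -18.5]
thickR [-59.1  15. ]
hole1 [23.5 -1.6]
hole2 [45.1 -1.6]
endL [ 57.1 -14.1]
endR [57.1 11.3]
stopL [-65.5 -13.8]
stopR [-65.5  10. ]
block [array([ 0.0238, -0.0295,  0.06  ]), array([0.0332, 0.0142, 0.06  ]), array([0.0596, 0.009 , 0.06  ]), array([ 0.0507, -0.0358,  0.06  ])]
```

Emit:
play_rows:
  increments:
    - [0.1,0,0,0,-0.03,0,0.4]
    - [0.105,0,0,0,-0.03,0,0.4]
    - [0.1,0,0,0.02,-0.02,0,0.4]
    - [0,0,0,0.05,0,0.02,0.4]
    - [0,0,0,0.055,0,0.02,0.4]
    - [0,0,0,0.055,0,0.02,0.4]
    - [0,0,0,0.055,0,0.02,0.4]
    - [0,0,0,0.05,0,0.02,0.4]
    - [0,0,0,0,0,0,0.4]
    - [0,0,0,0,0,0,0.4]

```text
clock: 41.62
tcp_pos: [0.39, 0.6003, 0.2626]
eef_rot: [-1.302, -1.05, 1.056]
contact_force: [-0.6, 0.3, -0.4]
grip_width: 0.0528
```

```bash
python3 -c "
from h import *
go((.4,.5,.2))
snap('top','t20.png');snap('side','s20.png')
f=cv2.imread('pics/t20.png');g=cv2.imread('pics/s20.png')
a=cv2.resize(f[110:250,130:410],(780,390),interpolation=2);cv2.imwrite('pics/t20z.png',a)
cv2.imwrite('pics/s20z.png',cv2.resize(g[140:350,160:360],(571,600),interpolation=2))"
```

```text
t 41.62 turn [0. 0. 0.] shift(after turn) [-0.0958  0.0628 -0.0309] shift(now axes) [-0.0958  0.0628 -0.0309] len 0.119 tcp [0.39   0.6003 0.2626] F [-0.6  0.3 -0.4] w 0.0528
```

View pics/t20z.png

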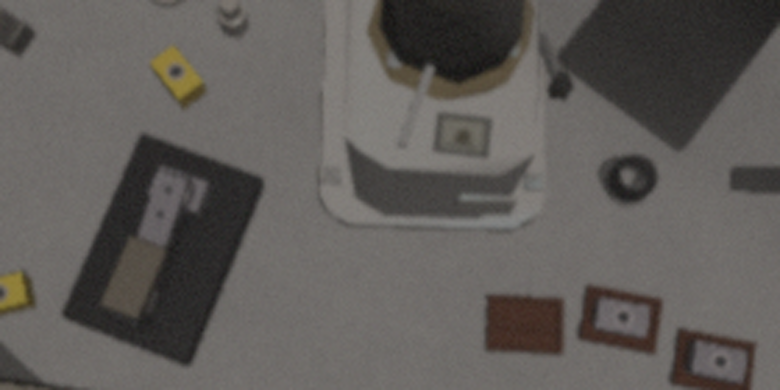

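View pics/s20z.png

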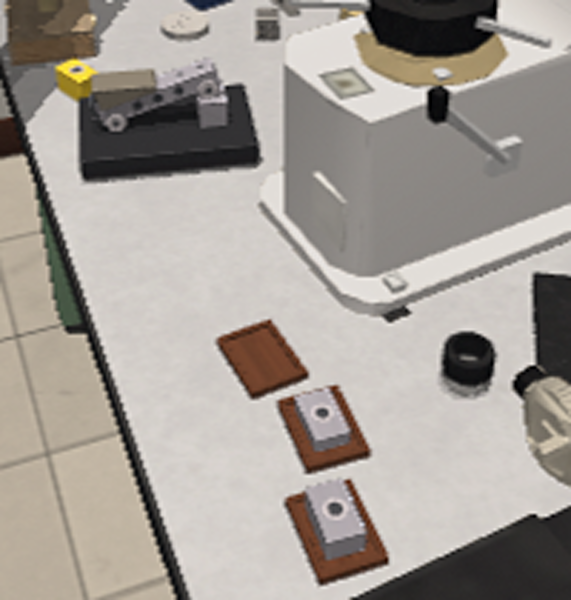

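```bash
python3 -c "
from h import *
print(arm.job_done())"
```

```text
the job is handed in; nothing more can be done
None
```

The job is done as asked and handed in at about 42 s. I set the wedge and then the sine bar aside on the bench, put the low block into the empty nest, and stood the tall block on the plate. I then put the bar back at 17.5° and the wedge back on it.

**What the last checks showed:**
- **Tall block:** its hole measured at plate (49.2, −0.4) mm, against the original 49, 0.
- **Bar:** both rollers look seated. In the side view the near roller is within about half a pixel of where it started.
- **Wedge:** its thin end measured at about bar x = 4.5–4.8 mm, against 5 mm. It is centred across the bar to within about 0.5 mm. Its top looks level in the side view; I did not measure the angle.
- **Nests and loupe:** the low block sits in its pocket, the middle block is in its nest and the third nest is empty. The loupe looks unmoved.

**What disagreed:**
- **Camera bias:** the last wrist view, taken with the tool tilted, read about 6 mm short in x for the block and the bar alike. I took this as a camera-pose bias and judged positions relative to each other.
- **End-stop gap:** comparing the wedge's gap to the end stop with the first picture gave readings about 2 mm apart, in opposite directions. The check against the bar's holes and far end put it within about 1 mm.

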